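Set up the ring-stacking post in the hutch run

TASK

Set up the rabbits' ring-stacking post for play. First take the treat jar off the post's foot board and stand it upright on the turntable; then draw the storage pin out of the top of the post and park it in the notch of the block at the side of the board, hanging upright with its head resting on the block. Then thread all the wooden rings lying on the bench down the post, fully home, the widest at the bottom and each next one smaller, and leave the bowls, the dish, the trowel and the tunnel where they are.

Things in the scene. Friction and masses are not known exactly. Their poses are not given: they have to be found in the camera images.
- board: Fixed pale foot board, 18 mm thick, spanning its x -65..65, y -96..104 mm; origin on its underside on the axis of the dark upright post. A dark block, 40 (x) x 28 (y) x 42 mm high, stands on it at y 68..96 with a notch 13 mm wide and 16 mm deep cut full height into its outer (+y) face.
- seat (a point): Point on the post's axis at the board's upper face (18 mm above the bench), where the first ring seats; axes as the board.
- post_top (a point): Centre of the top of the post, 80 mm above the bench (62 mm above the board). Post 20 mm in diameter, top 7 mm tapering to 16 mm, with a bore 11 mm wide and 35 mm deep down its top.
- notch (a point): Middle of the slot in the notched block, at the level of the block's top (60 mm above the bench); slot runs along the board's y, open to +y; axes as the board. The parked pin hangs here by its head.
- pin: Steel storage pin: round head 30 mm in diameter and 20 mm high, shank 8 mm in diameter and 36 mm long hanging below it. Origin at the centre of the head's underside, z up along the head. At the start its shank is in the post's bore and its head stands on top of the post, too wide for any ring to pass.
- jar: Glass treat jar with a steel screw cap, 50 mm in diameter, 72 mm high in all (cap 48 mm in diameter, top 16 mm), about 220 g. Origin at the centre of its underside, z up. At the start it stands on the foot board close beside the post.
- platter_top (a point): Centre of the upper face of the lazy-susan turntable: a round wooden platter 170 mm in diameter, its upper face 26 mm above the bench, which turns freely on a fixed foot.
- bowls: Stacked pair of blue plastic bowls, 129 mm across, 62 mm high; bystander. Origin at the centre of the underside.
- dish: Stainless steel pellet dish, 130 mm across, 35 mm high; bystander. Origin at the centre of the underside.
- trowel: Green handled trowel lying flat, 300 mm long, 28 mm high; bystander. Origin on the bench below its middle, blade to its +x.
- tunnel: Wooden tunnel toy, 180 x 124 x 112 mm high; bystander. Origin at the centre of the underside.
- ring62: Flat wooden chew ring, outer diameter 62 mm, hole 24.5 mm, 12 mm thick; origin at the centre of its underside, z along its axis. May be absent.
- ring55: Flat wooden chew ring, outer diameter 55 mm, hole 24.5 mm, 12 mm thick; origin at the centre of its underside, z along its axis. May be absent.
- ring48: Flat wooden chew ring, outer diameter 48 mm, hole 24.5 mm, 12 mm thick; origin at the centre of its underside, z along its axis. May be absent.
- ring41: Flat wooden chew ring, outer diameter 41 mm, hole 24.5 mm, 12 mm thick; origin at the centre of its underside, z along its axis. May be absent.
- ring34: Flat wooden chew ring, outer diameter 34 mm, hole 24.5 mm, 12 mm thick; origin at the centre of its underside, z along its axis. May be absent.

How it is judged (in metres and radians):
On the way, in this order (a step that is already met when the one before it is completed fails the run):
1. the jar stands upright on the turntable, released (horizontal distance between jar and platter_top below 0.065 m and z of jar in the frame of platter_top between -0.005 and 0.005 m and angle between jar's own z axis and vertical below 0.1 rad and contact force between the fingers and jar below 0.1 N), for 0.2 s.
2. the pin hangs upright in the notch with its head on the block, released (horizontal distance between pin and notch below 0.0105 m and z of pin in the frame of notch between -0.005 and 0.005 m and angle between pin's own z axis and vertical below 0.15 rad and contact force between the fingers and pin below 0.1 N), for 0.2 s.
At the end, for the whole second after the job is handed in: Jar upright (0.1 rad) on the turntable, within 65 mm of its centre; pin hanging in the notch (10.5 mm, 5 mm in height, 0.15 rad); every ring present flat (0.08 rad) round the post within 6 mm of its axis, no gaps over 4 mm, narrowing upward; all released and at rest (all of step 1 and all of step 2 and horizontal distance between each of ring62, ring55, ring48, ring41, ring34 and seat below 0.006 m and angle between the z axis of each of ring62, ring55, ring48, ring41, ring34 and the z axis of board, either way round below 0.08 rad and z of ring62 in the frame of seat between -0.004 and 0.005 m and linear speed of each of ring62, ring55, ring48, ring41, ring34 below 0.03 m/s and z of ring55 in the frame of ring62 between 0.008 and 0.016 m and z of ring48 in the frame of ring62 between 0.008 and 0.028 m and z of ring41 in the frame of ring62 between 0.008 and 0.04 m and z of ring34 in the frame of ring62 between 0.008 and 0.052 m and z of ring55 in the frame of seat between -0.004 and 0.017 m and z of ring48 in the frame of ring55 between 0.008 and 0.016 m and z of ring41 in the frame of ring55 between 0.008 and 0.028 m and z of ring34 in the frame of ring55 between 0.008 and 0.04 m and z of ring48 in the frame of seat between -0.004 and 0.029 m and z of ring41 in the frame of ring48 between 0.008 and 0.016 m and z of ring34 in the frame of ring48 between 0.008 and 0.028 m and z of ring41 in the frame of seat between -0.004 and 0.041 m and z of ring34 in the frame of ring41 between 0.008 and 0.016 m and z of ring34 in the frame of seat between -0.004 and 0.053 m); the robot touches nothing.
It fails at once if the glass jar is tipped over (angle between jar's own z axis and vertical above 0.6 rad).
It fails at once if bowls: disturbed (moved more than 30 mm) (distance of bowls from where it was at the start of the episode above 0.03 m).
It fails at once if dish: disturbed (moved more than 30 mm) (distance of dish from where it was at the start of the episode above 0.03 m).
It fails at once if trowel: disturbed (moved more than 30 mm) (distance of trowel from where it was at the start of the episode above 0.03 m).
It fails at once if tunnel: disturbed (moved more than 30 mm) (distance of tunnel from where it was at the start of the episode above 0.03 m).
Of ring62, ring55, ring48, ring41, ring34 only 4 to 5 are there at a start; the rules pass over those that are not, and their reading is None.
At some moment in a run one of ring62, ring55, ring48, ring41, ring34 may be knocked a few centimetres aside while the robot is not near it.
It also fails if it takes over 210 s, if anything falls off the work surface, if the arm or the gripper's body presses on something with over 40 N, if the wrist force passes 120 N, or if a joint passes its speed limit or range.

ROBOT

A 7-joint arm with a two-finger parallel gripper is mounted at the origin on the work surface. World frame = base frame: x ahead of the robot, y to its left, z up, the work surface at z = 0. Lengths are in mm, angles in rad, forces in N, time in s.
With the tool pointing down it reaches from about 425 to 950 mm from the base axis. Payload 4.7 kg.
Tool frame: the origin (TCP) lies at the centre of the arm's flange, where the gripper is bolted on; the fingertips stand 173 mm ahead of it and the grasp point (between the pads) lies 155 mm ahead of it; z points along the fingers, y is the line along which they close (so a half turn about z gives the same grasp; the last joint's range is limited). The gripper opens to 85 mm and grips with 20 to 120 N. Pads are 22 mm wide; open, the fingers measure 114 mm over their backs; the gripper's body (76 mm by 85 mm) begins 54 mm behind the grasp point. The pads swing forward as they close: fully open they stand 13 mm farther back than shut.
Start: joints at [1.254, 0.469, -0.049, 1.532, 0.024, 1.141, -0.082], TCP at [191.63, -647.231, 404.735] pointing down, gripper open.
Joint ranges: [-2.59, 2.59], [-0.33, 1.99], [-1.39, 1.29], [0.1, 2.45], [-1.04, 4.18], [0.21, 1.99], [-2.66, 2.66]. Speed limits (rad/s): [2.57, 2.57, 3.14, 3.14, 3.14, 3.14, 3.14].

INTERFACE

Orientations are given as a rotation vector (axis times angle).
In Python, from bench import ctrl gives the robot as it stands. The module is installed in compiled form; this text tells all that it offers.
- The arm moves only by the shell command python3 -m crank 'ROWS' [FORCE]. ROWS is text: rows parted by semicolons, each of 7 numbers parted by spaces: the closure, from 0 (fully open) to 1 (shut), then the shift along the tool's x, y, z as a fraction of full scale, then the turn, a rotation vector about the tool's x, y, z as a fraction of full scale. A call has 1 to 10 rows; each row is the pose to reach, as a shift and turn from the pose commanded when the call began, along the tool's axes at that moment; what a row does not reach only later rows make up. Full scale, the value 1, is 0.3 m for a shift and 2 rad for a turn. A row lasts 1/10 s, in which the tool goes at most 50 mm and 8.59 degrees, less where a joint would pass 70% of its speed; a pose out of reach is approached as far as the arm can. A call with a number of a shift or a turn outside -1 to 1 is refused whole. A call with a gripper value outside its range is refused whole. The fingers move at their own pace and stop on an object; FORCE is the grip in N (left out, the last holds). Time passes only in rows, so rows that repeat a pose let the fingers close. It gives the time, the measured TCP pose, the force, the opening and the grip force at its end, in the units of the state.
- ctrl.read_state(): the state, without advancing time (a new reading comes with each control period).
- ctrl.capture(name): name is "scene" or "side" or "wrist"; returns a dict with "image" (384x512x3 uint8, red, green, blue), "range_z" (384x512 float32, mm along the optical axis (not along the pixel's ray), 0 where there is no reading), "fov_y" (degrees; the focal length in pixels is half the picture's height over the tangent of half this angle, whatever the lens; pixels are square), "cx", "cy" (the principal point, pixels), "rvec" (rotation vector, rad) and "tvec" (3), from world to camera coordinates, as OpenCV has them. Camera axes: x right, y down, z forward; pixel columns grow to the right and rows downward; lengths in mm; the calibration is good to about 2 mm. The wrist camera is an equidistant fisheye: a pixel r from the principal point sees the ray r / f radians off the axis. A picture is of the moment at which its call begins.
- ctrl.close_job(): hands the job in; it is judged then, once.
The state is a dict: "time": time; "q": joint angles; "qd": joint speeds; "tau": joint torques, N m; "tool_pos": TCP position; "ee_rot": TCP orientation; "contact_force": force on the tool from outside, world axes, zero at the start; "wrist_torque": the same for the moment, N m; "gripper_width": opening from 0.0 (shut) to 1.0 (fully open); "finger_force": force on a finger pad.
Only numpy, scipy, OpenCV 4.12 (cv2) and the standard library are available. Lean on these libraries where they do the work, as an engineer would, in place of code of your own. Each camera call takes 0.05 s, during which the arm holds its last target. There are 200 camera calls.

## Working session

There is one attempt and no reset: what is moved stays moved. The work goes in short steps, Python scripts to look and compute and a shell command to move; the robot and the scene stay as the last step left them, time stands still between calls to the robot, and variables do not carry over. Pictures are saved under pics/ and viewed, at most 17 in all, crops included, and the job is handed in when it is done.

```bash
mkdir -p pics; cat > h.py <<'E'
import numpy as np, cv2
from scipy.spatial.transform import Rotation as R
from bench import ctrl
def cap(n):
    c=ctrl.capture(n); np.savez('%s.npz'%n,**c); return c
def load(n): return dict(np.load('%s.npz'%n))
def pts(c,wrist=False):
    h,w=c['range_z'].shape; f=h/2/np.tan(np.radians(float(c['fov_y']))/2)
    u,v=np.meshgrid(np.arange(w),np.arange(h)); x=(u-c['cx'])/f; y=(v-c['cy'])/f
    if wrist:
        r=np.hypot(x,y)+1e-9; s=np.tan(np.minimum(r,1.5))/r; x=x*s;y=y*s
    z=c['range_z']; P=np.stack([x*z,y*z,z],-1)
    Rm=R.from_rotvec(np.ravel(c['rvec'])).as_matrix()
    return (P-np.ravel(c['tvec']))@Rm
def save(c,name): cv2.imwrite('pics/'+name,c['image'][...,::-1])
E
python3 - <<'E'
from h import *
s=ctrl.read_state(); print({k:np.round(v,3) for k,v in s.items()})
print(np.round(R.from_rotvec(s['ee_rot']).as_matrix(),3))
for n in ('scene','side','wrist'):
    c=cap(n); print(n,c['fov_y'],c['cx'],c['cy'],c['rvec'],c['tvec']); save(c,n+'0.png')
a=load('scene')['image'];b=load('side')['image']
E
```

```text
{'time': np.float64(0.0), 'q': array([ 1.254,  0.469, -0.049,  1.534,  0.024,  1.141, -0.082]), 'qd': array([-0.   ,  0.002,  0.003, -0.001, -0.001,  0.   , -0.   ]), 'tau': array([-1.0000e-03, -5.1031e+01, -4.7000e-02, -2.3771e+01,  1.1000e-02,
        7.0000e-03,  0.0000e+00]), 'tool_pos': array([ 191.541, -646.995,  403.643]), 'ee_rot': array([-3.107e+00, -4.500e-01,  1.000e-03]), 'contact_force': array([1.294, 0.542, 0.05 ]), 'wrist_torque': array([ 0.013, -0.001,  0.054]), 'finger_force': np.float64(0.0), 'gripper_width': np.float64(0.999)}
[[ 0.959  0.284 -0.001]
 [ 0.284 -0.959  0.002]
 [-0.    -0.002 -1.   ]]
scene 44.622994072803266 260.2182136506248 190.56658040351613 [ 2.27305156  1.38238049 -0.38933782] [-268.47514465 -416.55019241 1618.02354035]
side 54.95524124365506 251.09343436712615 190.6898922095213 [ 0.45908215 -2.7843472   1.03889957] [ 539.30051715  207.96555735 1101.69543824]
wrist 65.70646984690485 256.97418238526683 189.75819795281035 [-2.29482841  1.71392796  0.28727546] [-672.43554595  -42.8010881   379.95710769]
```

View pics/scene0.png

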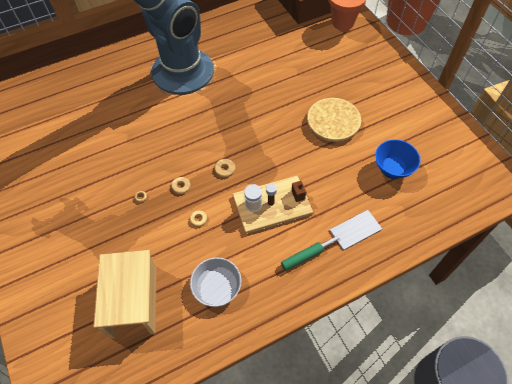

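View pics/side0.png

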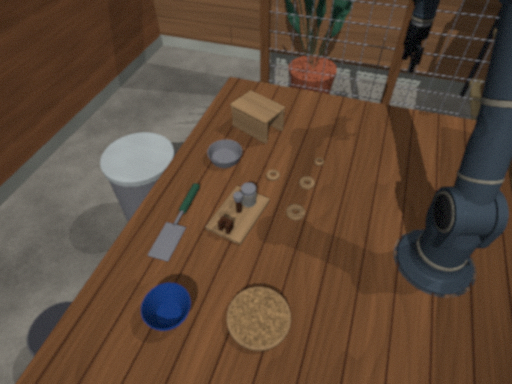

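The scene view shows the turntable at (334,120), the board at (272,205), the jar at (254,195), the pin at (270,190) and the block at (299,188). Four rings lie at (224,169), (180,186), (199,219) and (141,197). I'll work out coarse positions from the depth.

```bash
python3 - <<'E'
from h import *
c=load('scene');P=pts(c)
H=P[...,2]; 
for n,(u,v) in dict(r1=(224,169),r2=(180,186),r3=(199,219),r4=(141,197)).items():
    w=P[v-14:v+15,u-14:u+15].reshape(-1,3); m=w[(w[:,2]>8)&(w[:,2]<16)]
    print(n,len(m),np.round((m.min(0)+m.max(0))/2,1),np.round(np.ptp(m,axis=0),1))
for n,(u,v,lo,hi) in dict(jar=(254,192,68+18-8,140),pin=(271,188,90,110),block=(299,185,55,65),tt=(334,118,20,32),bowls=(398,155,50,70),dish=(215,282,30,40),tunnel=(125,290,105,120)).items():
    k=40 if n in('tt','bowls','dish','tunnel') else 12
    w=P[v-k:v+k+1,max(u-k,0):u+k+1].reshape(-1,3); m=w[(w[:,2]>lo)&(w[:,2]<hi)]
    if len(m): print(n,len(m),np.round((m.min(0)+m.max(0))/2,1),np.round(np.median(m,0),1),np.round(np.ptp(m,axis=0),1))
w=P[165:240,225:320].reshape(-1,3);m=w[(w[:,2]>13)&(w[:,2]<23)]
print('board',len(m),m.min(0),m.max(0),cv2.minAreaRect(m[:,:2].astype(np.float32)))
print('bench z',np.median(H[100:110,220:260]))
for u,v in((285,266),(370,225)): print('trowel',P[v,u])
E
```

```text
r1 231 [438. -44.  12.] [63.3 60.5  7.8]
r2 179 [ 434.2 -184.1   11.9] [54.1 53.1  7.8]
r3 153 [ 559.  -181.6   11.9] [49.6 45.9  7.8]
r4 51 [ 417.7 -301.3   12. ] [33.3 32.8  7. ]
jar 244 [595.3 -21.3  90.2] [598.3 -27.3  89.3] [45.7 58.2 23.3]
pin 109 [609.8   9.2  97.7] [613.8  17.2  99.4] [36.4 50.7 15.4]
block 114 [627.  100.9  60. ] [626.   98.5  59.7] [42.1 31.3  9.1]
tt 1764 [439.2 337.3  26. ] [442.3 335.2  25.9] [170.4 169.3  11.9]
bowls 394 [670.2 404.   58. ] [650.2 431.1  58.4] [127.7 129.3  16. ]
dish 250 [ 759.1 -216.3   34.9] [ 745.2 -215.7   34.3] [130.5 128.7   9.7]
tunnel 3874 [ 698.8 -422.8  111.8] [ 705.  -423.7  111.8] [208.7 178.2  13.4]
board 2013 [443.23526441 -84.05690471  13.00076823] [695.03272908 130.147676    22.99919299] ((568.2843627929688, 30.681602478027344), (200.23468017578125, 227.791015625), 81.03921508789062)
bench z -0.311828618651868
trowel [801.99394378 -38.40191614  25.82077962]
trowel [798.3064174  234.06922141   6.15816344]
```

View pics/wrist0.png

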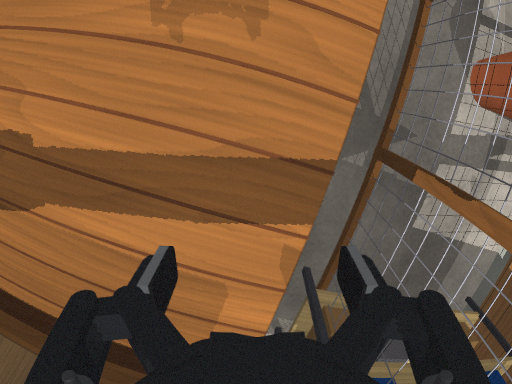

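```bash
cat >> h.py <<'E'
def wr(a): return (a+np.pi)%(2*np.pi)-np.pi
def plan(x,y,zg,axis=None,off=155):
    """grasp point target (mm), closing axis world angle; prints tool-frame fractions"""
    s=ctrl.read_state(); Rm=R.from_rotvec(s['ee_rot']).as_matrix(); p=np.array(s['tool_pos'])
    cur=np.arctan2(Rm[1,1],Rm[0,1])
    if axis is None: axis=cur
    d=wr(axis-cur); d=min([d,wr(d+np.pi)],key=abs)
    # best alternatives both printed
    for dd in (d,wr(d+np.pi)):
        a=cur+dd; yv=np.array([np.cos(a),np.sin(a),0]); zv=np.array([0,0,-1.]); xv=np.cross(yv,zv)
        T=np.stack([xv,yv,zv],1); sh=Rm.T@(np.array([x,y,zg+off])-p)/300; rv=R.from_matrix(Rm.T@T).as_rotvec()/2
        print('shift',np.round(sh,4),'turn',np.round(rv,4),'q7',round(s['q'][6],2))
def st():
    s=ctrl.read_state(); Rm=R.from_rotvec(s['ee_rot']).as_matrix()
    print('t',round(s['time'],2),'grasp',np.round(s['tool_pos']+155*Rm[:,2],1),'yaxis',round(np.arctan2(Rm[1,1],Rm[0,1]),3),'F',np.round(s['contact_force'],1),'w',round(s['gripper_width']*85,1),'ff',round(s['finger_force'],1),'tilt',np.round(Rm[:2,2],4))
E
python3 - <<'E'
from h import *
st(); c=load('wrist'); s=ctrl.read_state(); T=R.from_rotvec(s['ee_rot']).as_matrix()
C=R.from_rotvec(np.ravel(c['rvec'])).as_matrix(); cp=-C.T@np.ravel(c['tvec'])
print('cam in tool',np.round(T.T@(cp-s['tool_pos']),1),'axis',np.round(T.T@C[2],3),'right',np.round(T.T@C[0],3))
c=load('scene');P=pts(c)
w=P[165:240,225:320].reshape(-1,3);m=w[(w[:,2]>15)&(w[:,2]<21)&(w[:,0]>500)]
r=cv2.minAreaRect(m[:,:2].astype(np.float32));print(r)
w=P[160:215,240:300].reshape(-1,3)
for z0,z1 in((86,93),(95,102)):
    m=w[(w[:,2]>z0)&(w[:,2]<z1)]; 
    for cc in np.unique(np.round(m[:,1]/25)): 
        q=m[np.round(m[:,1]/25)==cc]; print(z0,cc*25,len(q),np.round(q.mean(0),1))
E
```

```text
t 0.15 grasp [ 191.5 -646.8  248.9] yaxis -1.283 F [0.6 0.9 0.7] w 85.2 ff 0.0 tilt [-0.0004  0.0014]
cam in tool [82.4 -1.7 31.6] axis [-0.324 -0.     0.946] right [-0.  1.  0.]
((615.0374755859375, 23.774879455566406), (200.22650146484375, 131.06683349609375), 80.39253997802734)
86 -50.0 41 [597.6 -42.9  89.2]
86 -25.0 125 [596.2 -25.2  89.8]
86 0.0 35 [600.   -4.9  88.9]
86 25.0 8 [626.1  19.2  90.2]
95 -50.0 1 [597.6 -41.9  95.9]
95 -25.0 1 [617.3 -25.   96.5]
95 0.0 18 [614.9   8.6  99. ]
95 25.0 50 [613.9  22.5  99.5]
```

```bash
python3 -c "
from h import *
plan(596.5,-25,230,-0.37)"
```

```text
shift [ 1.8828 -1.6049  0.0654] turn [-7.000e-04 -3.000e-04 -4.565e-01] q7 -0.08
shift [ 1.8828 -1.6049  0.0654] turn [-4.0000e-04  8.0000e-04  1.1143e+00] q7 -0.08
```

```bash
python3 -m crank '0 0.94 -0.8 0.03 0 0 -0.23;0 0.94 -0.8 0.03 0 0 -0.23;0 0.94 -0.8 0.03 0 0 -0.23;0 0.94 -0.8 0.03 0 0 -0.23;0 0.94 -0.8 0.03 0 0 -0.23;0 0.94 -0.8 0.03 0 0 -0.23;0 0.94 -0.8 0.03 0 0 -0.23;0 0.94 -0.8 0.03 0 0 -0.23;0 0.94 -0.8 0.03 0 0 -0.23'; python3 -c "
from h import *
st();plan(596.5,-25,230,-0.37)"
```

```text
time: 1.05
tool_pos: [396.1, -333.4, 395.8]
ee_rot: [-2.919, -1.158, -0.002]
contact_force: [0.7, 0.4, 0.7]
gripper_width: 1.001
finger_force: 0.0
t 1.05 grasp [ 396.2 -333.2  240.8] yaxis -0.815 F [0.7 0.4 0.7] w 85.1 ff 0.0 tilt [0.0007 0.0012]
shift [ 1.191  -0.2903  0.0375] turn [-0.     -0.0007 -0.2227] q7 -0.28
shift [ 1.191  -0.2903  0.0375] turn [-9.0000e-04  1.0000e-04  1.3481e+00] q7 -0.28
```

```bash
python3 -m crank '0 1 -0.24 0.03 0 0 -0.22;0 1 -0.24 0.03 0 0 -0.22;0 1 -0.24 0.03 0 0 -0.22;0 1 -0.24 0.03 0 0 -0.22;0 1 -0.24 0.03 0 0 -0.22;0 1 -0.24 0.03 0 0 -0.22;0 1 -0.24 0.03 0 0 -0.22;0 1 -0.24 0.03 0 0 -0.22' >/dev/null; python3 - <<'E'
from h import *
st();plan(596.5,-25,250,-0.37)
c=cap('wrist'); save(c,'w1.png'); P=pts(c,True)
v=P[c['range_z']>0]; print(np.median(v[:,2]),(v[:,2]>0).mean())
for n,lo,hi,x,y,r in (('jar',86,93,597,-25,40),('pin',96,103,614,19,25),('block',57,63,626,96,40),('board',16,20,615,24,125)):
    m=v[(v[:,2]>lo)&(v[:,2]<hi)&(np.hypot(v[:,0]-x,v[:,1]-y)<r)]
    if len(m)>5: print(n,len(m),np.round(m.mean(0),1),cv2.minEnclosingCircle(m[:,:2].astype(np.float32)),cv2.minAreaRect(m[:,:2].astype(np.float32)))
E
```

```text
t 1.85 grasp [565.4 -79.5 231.3] yaxis -0.381 F [-1.3 -1.5  0.5] w 85.1 ff 0.0 tilt [-0.0005  0.0004]
shift [ 0.2071  0.0284 -0.0625] turn [-0.0003 -0.0001 -0.0053] q7 -0.5
shift [ 0.2071  0.0284 -0.0625] turn [-1.0000e-04  5.0000e-04  1.5655e+00] q7 -0.5
-0.13937319141647664 0.4637208352478685
jar 2178 [592.  -24.5  89.2] ((593.3230590820312, -17.602645874023438), 31.134014129638672) ((596.439453125, -20.48914337158203), (59.37678527832031, 47.457298278808594), 41.71038818359375)
pin 930 [609.9  21.3  99.6] ((610.1222534179688, 21.488567352294922), 15.158984184265137) ((610.0520629882812, 21.52766990661621), (28.873367309570312, 28.609025955200195), 67.39741516113281)
block 123 [612.3  91.9  59.1] ((616.0057373046875, 91.85953521728516), 14.72373104095459) ((615.0550537109375, 89.58612060546875), (7.26429557800293, 29.38495445251465), 67.30644226074219)
board 12906 [608.8  20.5  17.4] ((610.355712890625, 25.34884262084961), 116.37876892089844) ((610.414306640625, 24.227867126464844), (196.88589477539062, 129.4993438720703), 80.39068603515625)
```

View pics/w1.png

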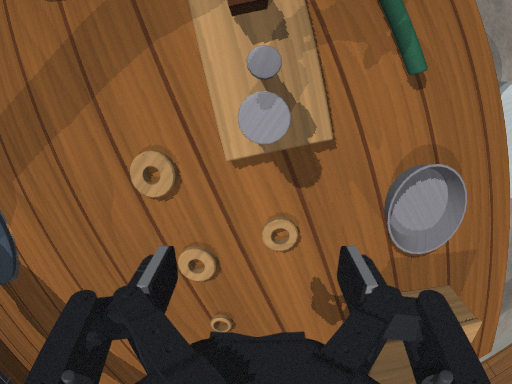

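The wrist view shows the pin at (264,62), the jar at (264,118) and four rings, with ring41 absent. Next I'll move above the jar and re-measure at rest.

```bash
cat >> h.py <<'E'
def look(items,name=None):
    c=cap('wrist'); P=pts(c,True); v=P[c['range_z']>0]
    if name: save(c,name)
    for n,lo,hi,x,y,r in items:
        m=v[(v[:,2]>lo)&(v[:,2]<hi)&(np.hypot(v[:,0]-x,v[:,1]-y)<r)]
        if len(m)>5:
            e=cv2.minEnclosingCircle(m[:,:2].astype(np.float32)); a=cv2.minAreaRect(m[:,:2].astype(np.float32))
            print(n,len(m),'mean',np.round(m.mean(0),1),'circ',np.round(e[0],1),round(e[1],1),'rect',np.round(a[0],1),np.round(a[1],1),round(a[2],1))
        else: print(n,'few',len(m))
E
python3 -m crank '0 0.18 0.03 -0.06 0 0 0;0 0.2 0.03 -0.06 0 0 0;0 0.2 0.03 -0.06 0 0 0;0 0.2 0.03 -0.06 0 0 0;0 0.2 0.03 -0.06 0 0 0' >/dev/null; python3 - <<'E'
from h import *
st()
look((('jar',86,93,597,-25,30),('pin',96,103,612,19,25),('block',57,63,626,96,40),('board',15,21,612,24,125),('r62',9,15,438,-44,45),('r55',9,15,434,-184,40),('r48',9,15,557,-182,40)))
E
```

```text
t 2.4 grasp [594.7 -31.  249.1] yaxis -0.387 F [-0.2 -0.8 -0.1] w 84.7 ff 0.0 tilt [-0.0016 -0.0017]
jar 1676 mean [592.2 -23.8  89.2] circ [591.9 -24.7] 23.6 rect [592.  -24.5] [46.1 46. ] 66.3
pin 784 mean [610.2  22.   99.6] circ [610.5  21.6] 15.0 rect [610.2  21.7] [28.8 28.7] 29.0
block 833 mean [623.3 100.8  59.3] circ [623.5 102.4] 24.1 rect [623.4 102. ] [28.8 40.7] 81.4
board 13131 mean [614.9  33.7  17.3] circ [611.2  25.4] 117.0 rect [610.5  25.7] [199.3 130.2] 80.4
r62 1128 mean [437.1 -40.9  11.3] circ [435.3 -42. ] 31.3 rect [435.4 -42.1] [60.6 60.4] 18.1
r55 606 mean [ 431.8 -180.4   11.3] circ [ 430.5 -181.7] 27.6 rect [ 430.5 -181.1] [53.7 52.6] 76.5
r48 556 mean [ 555.5 -178.2   11.2] circ [ 554.9 -179.5] 24.6 rect [ 555.5 -179.4] [47.7 46.5] 67.8
```

```bash
python3 -c "
from h import *
plan(593,-25,58,-0.377)"
```

```text
shift [ 0.0152 -0.0125  0.6372] turn [-0.0004  0.0009 -0.0047] q7 -0.59
shift [ 0.0152 -0.0125  0.6372] turn [1.4000e-03 6.0000e-04 1.5661e+00] q7 -0.59
```

```bash
python3 -m crank '0 0.015 -0.0125 0.1 0 0 0;0 0.015 -0.0125 0.2 0 0 0;0 0.015 -0.0125 0.3 0 0 0;0 0.015 -0.0125 0.4 0 0 0;0 0.015 -0.0125 0.5 0 0 0;0 0.015 -0.0125 0.58 0 0 0;0 0.015 -0.0125 0.637 0 0 0;0 0.015 -0.0125 0.637 0 0 0' && python3 -m crank '0.3 0 0 0 0 0 0;0.6 0 0 0 0 0 0;0.6 0 0 0 0 0 0;0.7 0 0 0 0 0 0;0.7 0 0 0 0 0 0;0.7 0 0 0 0 0 0;0.7 0 0 0 0 0 0' 40; python3 -c "
from h import *
st();plan(593,-25,200,-0.377)"
```

```text
time: 3.25
tool_pos: [592.4, -24.0, 210.9]
ee_rot: [-2.603, -1.754, 0.008]
contact_force: [-0.6, 0.4, -0.1]
gripper_width: 0.998
finger_force: 0.0
time: 3.95
tool_pos: [594.5, -22.6, 215.2]
ee_rot: [2.602, 1.756, 0.003]
contact_force: [-0.6, -1.2, 6.2]
gripper_width: 0.577
finger_force: 42.3
t 3.95 grasp [594.9 -22.7  60.2] yaxis -0.383 F [-0.6 -1.2  6.2] w 49.1 ff 42.3 tilt [ 0.0026 -0.0007]
shift [-9.30e-03 -4.00e-04 -4.66e-01] turn [ 0.0013 -0.0002 -0.0032] q7 -0.73
shift [-9.30e-03 -4.00e-04 -4.66e-01] turn [-2.0000e-04 -2.1000e-03  1.5676e+00] q7 -0.73
```

```bash
python3 -m crank '0.7 0 0 -0.08 0 0 0;0.7 0 0 -0.18 0 0 0;0.7 0 0 -0.3 0 0 0;0.7 0 0 -0.4 0 0 0;0.7 0 0 -0.47 0 0 0;0.7 0 0 -0.47 0 0 0' ; python3 -c "
from h import *
st();st();plan(440,337,200)"
```

```text
time: 4.55
tool_pos: [594.5, -22.1, 357.6]
ee_rot: [2.601, 1.756, 0.008]
contact_force: [1.0, 0.2, -3.0]
gripper_width: 0.572
finger_force: 42.7
t 4.55 grasp [595.4 -22.1 202.6] yaxis -0.383 F [ 1.   0.2 -3. ] w 48.6 ff 42.7 tilt [ 0.0062 -0.0003]
t 4.55 grasp [595.4 -22.1 202.6] yaxis -0.383 F [ 1.   0.2 -3. ] w 48.6 ff 42.7 tilt [ 0.0062 -0.0003]
shift [ 0.9177 -0.925   0.0051] turn [ 0.0029 -0.001   0.    ] q7 -0.63
shift [ 0.9177 -0.925   0.0051] turn [ 0.0016  0.0046 -1.5708] q7 -0.63
```

```bash
python3 -m crank '0.7 0.05 -0.05 0 0 0 0;0.7 0.14 -0.14 0 0 0 0;0.7 0.25 -0.25 0 0 0 0;0.7 0.36 -0.36 0 0 0 0;0.7 0.47 -0.47 0 0 0 0;0.7 0.58 -0.58 0 0 0 0;0.7 0.69 -0.69 0 0 0 0;0.7 0.8 -0.81 0 0 0 0;0.7 0.88 -0.89 0 0 0 0;0.7 0.918 -0.925 0 0 0 0' >/dev/null;  python3 -m crank '0.7 0 0 0 0 0 0;0.7 0 0 0 0 0 0;0.7 0 0 0 0 0 0'; python3 - <<'E'
from h import *
st()
look((('tt',22,30,438,338,95),),'w2.png')
c=cap('scene'); save({'image':cv2.resize(c['image'][40:300,100:450],None,fx=2,fy=2)},'s2.png')
P=pts(c);v=P[c['range_z']>0]
m=v[(v[:,2]>20)&(v[:,2]<30)&(np.hypot(v[:,0]-438,v[:,1]-338)<95)]; print(cv2.minEnclosingCircle(m[:,:2].astype(np.float32)))
plan(440,337,68.5)
E
```

```text
time: 5.85
tool_pos: [440.7, 334.6, 353.8]
ee_rot: [2.605, 1.752, -0.003]
contact_force: [0.8, -1.2, -2.7]
gripper_width: 0.574
finger_force: 42.7
t 5.85 grasp [440.6 334.3 198.8] yaxis -0.387 F [ 0.8 -1.2 -2.7] w 48.8 ff 42.7 tilt [-0.0005 -0.0022]
tt 16713 mean [440.  353.1  25.5] circ [434.9 340. ] 85.0 rect [437.  346.7] [155.  168.4] 71.0
((436.9076843261719, 337.371337890625), 87.30399322509766)
shift [ 0.006  -0.0043  0.4358] turn [ 0.0002  0.0006 -0.    ] q7 -1.37
shift [ 0.006  -0.0043  0.4358] turn [ 9.0000e-04 -4.0000e-04  1.5708e+00] q7 -1.37
```

View pics/s2.png

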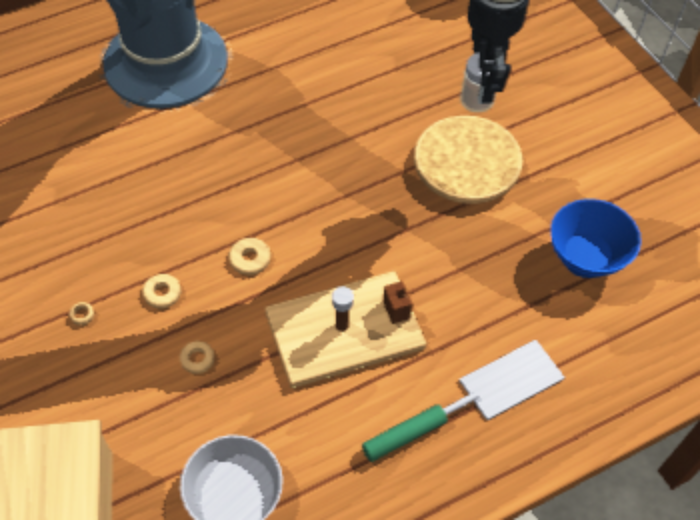

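The scene shows the jar hanging upright in the gripper over the turntable, with the pin still in the post. I'll lower it.

```bash
python3 -m crank '0.7 0 0 0.08 0 0 0;0.7 0 0 0.18 0 0 0;0.7 0 0 0.28 0 0 0;0.7 0 0 0.36 0 0 0;0.7 0 0 0.4 0 0 0;0.7 0 0 0.42 0 0 0;0.7 0 0 0.427 0 0 0;0.7 0 0 0.427 0 0 0;0.7 0 0 0.427 0 0 0'; python3 - <<'E'
from h import *
st()
c=cap('side'); i=c['image'][200:380,150:330]; save({'image':cv2.resize(i,None,fx=3,fy=3,interpolation=cv2.INTER_CUBIC)},'side3.png')
E
```

```text
time: 6.85
tool_pos: [439.8, 337.1, 227.6]
ee_rot: [2.604, 1.758, 0.003]
contact_force: [0.5, -0.1, -3.1]
gripper_width: 0.576
finger_force: 42.7
t 6.85 grasp [440.  337.3  72.6] yaxis -0.383 F [ 0.5 -0.1 -3.1] w 49.0 ff 42.7 tilt [0.0018 0.0012]
```

Force z is still about -3 N, so the jar hangs free. I'll go down in small steps.

```bash
python3 -m crank '0.7 0 0 0.006 0 0 0;0.7 0 0 0.006 0 0 0;0.7 0 0 0.006 0 0 0'|grep -E 'pos|force'; python3 -m crank '0.7 0 0 0.006 0 0 0;0.7 0 0 0.006 0 0 0;0.7 0 0 0.006 0 0 0'|grep -E 'pos|force'
```

```text
tool_pos: [439.4, 336.7, 224.8]
contact_force: [0.4, 0.3, -3.2]
finger_force: 42.7
tool_pos: [439.5, 336.9, 223.3]
contact_force: [-0.5, -0.9, 1.1]
finger_force: 42.9
```

```bash
python3 -m crank '0.4 0 0 0 0 0 0;0.2 0 0 0 0 0 0;0 0 0 0 0 0 0;0 0 0 0 0 0 0;0 0 0 0 0 0 0;0 0 0 0 0 0 0;0 0 0 -0.1 0 0 0;0 0 0 -0.25 0 0 0;0 0 0 -0.4 0 0 0;0 0 0 -0.5 0 0 0'; python3 - <<'E'
from h import *
st(); look((('jar',93,103,440,337,35),),'w4.png')
c=cap('scene');P=pts(c);v=P[c['range_z']>0]
m=v[(v[:,2]>95)&(v[:,2]<101)&(np.hypot(v[:,0]-438,v[:,1]-338)<40)]; print(len(m),m.mean(0))
plan(612,21,220,np.radians(80.4-90))
E
```

```text
time: 8.5
tool_pos: [439.4, 337.3, 376.1]
ee_rot: [-2.603, -1.758, -0.006]
contact_force: [0.1, 0.5, 0.5]
gripper_width: 1.002
finger_force: 0.0
t 8.5 grasp [439.9 337.6 221.1] yaxis -0.383 F [0.1 0.5 0.5] w 85.2 ff 0.0 tilt [0.0029 0.0022]
jar 2087 mean [437.1 336.3  97.1] circ [436.7 335.4] 23.8 rect [436.8 335.5] [46.  46.2] 22.3
116 [441.78459294 331.8802708   97.63898007]
shift [-0.766   0.927   0.0079] turn [ 0.003  -0.0037 -0.1078] q7 -1.35
shift [-0.766   0.927   0.0079] turn [-0.0055 -0.0045  1.463 ] q7 -1.35
```

```bash
python3 -m crank '0 -0.766 0.927 0 0 0 -0.108;0 -0.766 0.927 0 0 0 -0.108;0 -0.766 0.927 0 0 0 -0.108;0 -0.766 0.927 0 0 0 -0.108;0 -0.766 0.927 0 0 0 -0.108;0 -0.766 0.927 0 0 0 -0.108;0 -0.766 0.927 0 0 0 -0.108;0 -0.766 0.927 0 0 0 -0.108;0 -0.766 0.927 0 0 0 -0.108;0 -0.766 0.927 0 0 0 -0.108' >/dev/null; python3 -m crank '0 0 0 0 0 0 0;0 0 0 0 0 0 0' >/dev/null; python3 - <<'E'
from h import *
st(); look((('pin',96,103,612,19,25),('block',57,63,626,100,40),('board',15,21,612,24,125)))
plan(612,21,118,np.radians(80.4-90))
E
```

```text
t 9.8 grasp [610.7  22.1 218.1] yaxis -0.163 F [-0.5  0.6 -0.2] w 85.1 ff 0.0 tilt [-0.0001  0.0004]
pin 876 mean [609.8  22.9  99.6] circ [609.5  22.3] 14.9 rect [609.6  22.3] [29.2 28.8] 1.6
block 1031 mean [623.1 101.3  59.3] circ [623.3 102.5] 23.8 rect [623.7 102.5] [26.9 40.4] 80.7
board 16501 mean [611.4  30.4  17.3] circ [610.2  25.7] 117.5 rect [610.7  25.7] [199.2 130.5] 80.6
shift [-0.0014  0.004   0.3338] turn [ 0.     -0.0001  0.0018] q7 -0.51
shift [-0.0014  0.004   0.3338] turn [ 2.000e-04  1.000e-04 -1.569e+00] q7 -0.51
```

```bash
python3 -m crank '0 0 0.004 0.08 0 0 0;0 0 0.004 0.18 0 0 0;0 0 0.004 0.28 0 0 0;0 0 0.004 0.35 0 0 0;0 0 0.004 0.39 0 0 0;0 0 0.004 0.397 0 0 0;0 0 0.004 0.397 0 0 0;0 0 0.004 0.397 0 0 0' && python3 -m crank '0.3 0 0 0 0 0 0;0.5 0 0 0 0 0 0;0.6 0 0 0 0 0 0;0.9 0 0 0 0 0 0;0.9 0 0 0 0 0 0;0.9 0 0 0 0 0 0;0.9 0 0 0 0 0 0;0.9 0 0 0 0 0 0' 50; python3 -c "
from h import *
st()"
```

```text
time: 10.65
tool_pos: [613.2, 19.8, 255.1]
ee_rot: [2.398, 2.028, 0.003]
contact_force: [0.5, -1.2, 0.4]
gripper_width: 0.999
finger_force: 0.0
time: 11.45
tool_pos: [612.0, 19.7, 254.3]
ee_rot: [-2.398, -2.028, 0.003]
contact_force: [-3.6, 0.4, 5.5]
gripper_width: 0.329
finger_force: 48.9
t 11.45 grasp [611.7  19.6  99.3] yaxis -0.167 F [-3.6  0.4  5.5] w 27.9 ff 48.9 tilt [-0.002  -0.0006]
```

```bash
python3 -m crank '0.9 0 0 -0.05 0 0 0;0.9 0 0 -0.1 0 0 0;0.9 0 0 -0.15 0 0 0;0.9 0 0 -0.2 0 0 0;0.9 0 0 -0.25 0 0 0;0.9 0 0 -0.3 0 0 0;0.9 0 0 -0.33 0 0 0;0.9 0 0 -0.33 0 0 0;0.9 0 0 -0.33 0 0 0'; python3 - <<'E'
from h import *
st(); look((('block',57,63,626,100,40),('board',15,21,612,24,125)),'w5.png')
plan(626.5,108.2,200,np.radians(80.5-90))
c=cap('side'); i=c['image'][150:290,190:330]; save({'image':cv2.resize(i,None,fx=4,fy=4,interpolation=cv2.INTER_CUBIC)},'side5.png')
E
```

```text
time: 12.35
tool_pos: [612.5, 19.4, 352.7]
ee_rot: [2.399, 2.028, -0.001]
contact_force: [-0.2, 0.4, -0.2]
gripper_width: 0.33
finger_force: 50.5
t 12.35 grasp [612.4  19.3 197.7] yaxis -0.167 F [-0.2  0.4 -0.2] w 28.1 ff 50.5 tilt [-0.0004 -0.0003]
block 1172 mean [623.4 101.6  59.3] circ [623.4 102.3] 23.8 rect [623.8 102.4] [27.5 40. ] 80.3
board 17622 mean [612.7  37.4  17.3] circ [610.2  26.6] 116.6 rect [610.8  27. ] [197.3 130.3] 80.6
shift [ 0.3    -0.0029 -0.0096] turn [-0.0006  0.0002 -0.0006] q7 -0.52
shift [ 0.3    -0.0029 -0.0096] turn [4.0000e-04 1.0000e-03 1.5702e+00] q7 -0.52
```

View pics/w5.png

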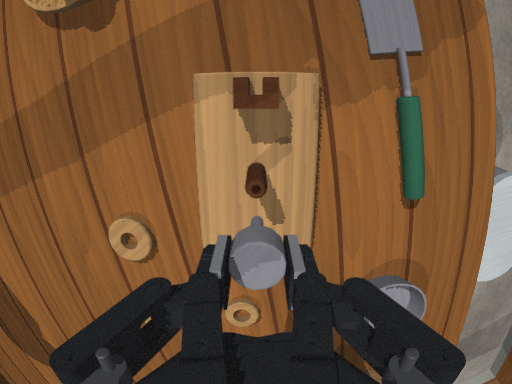

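View pics/side5.png

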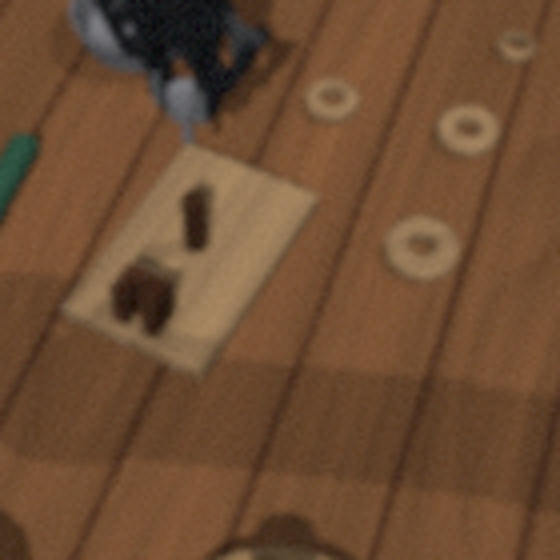

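Wrist view: pin held with head at (257,262) and shank tip near (257,218), notch at (257,88). I'll check the pin's tilt by projecting the shank tip from the calibration.

```bash
cat >> h.py <<'E'
def proj(c,p):
    X=R.from_rotvec(np.ravel(c['rvec'])).as_matrix()@np.array(p)+np.ravel(c['tvec']); f=192/np.tan(np.radians(float(c['fov_y']))/2)
    r=np.hypot(X[0],X[1]); k=np.arctan2(r,X[2])*f/r; return np.round([c['cx']+k*X[0],c['cy']+k*X[1]],1)
E
python3 - <<'E'
from h import *
c=load('wrist'); i=c['image'][200:300,200:320]; 
save({'image':cv2.resize(i,None,fx=5,fy=5,interpolation=cv2.INTER_CUBIC)},'w6.png')
P=pts(c,True); print('head top',P[262,257],'shank',P[219:226,257].round(1).tolist())
for p in ((612.4,19.3,198.4),(612.4,19.3,178.4),(612.4,19.3,142.4)): print(proj(c,p))
E
```

```text
head top [611.61324441  24.24937743 197.52486979] shank [[611.7, 25.0, 148.2], [611.8, 25.7, 151.1], [611.8, 25.3, 151.8], [611.8, 25.8, 154.4], [611.8, 25.6, 155.3], [611.8, 25.4, 156.5], [613.5, 35.7, 179.5]]
[260.2 270.9]
[259.9 250.6]
[259.5 222.9]
```

View pics/w6.png

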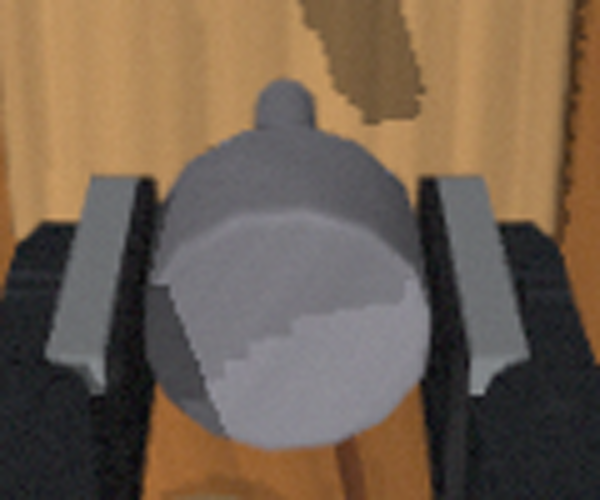

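```bash
python3 - <<'E'
from h import *
c=load('wrist'); P=pts(c,True); w=P[235:295,226:290].reshape(-1,3)
z=w[(w[:,2]>195.5)&(w[:,2]<200)]; print(len(z),cv2.minEnclosingCircle(z[:,:2].astype(np.float32)),np.median(z[:,2]))
A=np.c_[z[:,:2],np.ones(len(z))]; print('tilt',np.linalg.lstsq(A,z[:,2],rcond=None)[0])
# notch middle via dark hole between block prongs: block-top points
v=P[c['range_z']>0]; m=v[(v[:,2]>57)&(v[:,2]<63)&(np.hypot(v[:,0]-626,v[:,1]-100)<40)]
a=np.radians(80.5); ex=np.array([np.sin(a),-np.cos(a)]); ey=np.array([np.cos(a),np.sin(a)])
q=np.c_[m[:,:2]@ex,m[:,:2]@ey]; print(np.percentile(q,[1,99],axis=0))
f=q[q[:,1]>q[:,1].max()-11]; s=np.sort(f[:,0]); g=np.diff(s); k=g.argmax(); print('slot',s[k],s[k+1],'mid',(s[k]+s[k+1])/2)
print('ex,ey',ex,ey)
E
```

```text
2397 ((611.3994140625, 21.750694274902344), 18.269075393676758) 197.94631884400735
tilt [-5.15427388e-03 -1.63340240e-02  2.01406467e+02]
[[578.37936007 191.04778342]
 [617.51600109 217.62803127]]
slot 591.5109552399488 604.3958984898567 mid 597.9534268649027
ex,ey [ 0.9862856  -0.16504761] [0.16504761 0.9862856 ]
```

```bash
python3 -m crank '0.9 0.1 0 0 0 0 0;0.9 0.2 -0.002 0 0 0 0;0.9 0.27 -0.002 0 0 0 0;0.9 0.293 -0.002 0 0 0 0;0.9 0.293 -0.002 0.05 0 0 0;0.9 0.293 -0.002 0.13 0 0 0;0.9 0.293 -0.002 0.2 0 0 0;0.9 0.293 -0.002 0.235 0 0 0;0.9 0.293 -0.002 0.235 0 0 0;0.9 0.293 -0.002 0.235 0 0 0'; python3 - <<'E'
from h import *
st(); plan(626.5,107,127,np.radians(80.5-90))
c=cap('wrist'); i=c['image'][150:300,180:340]; save({'image':cv2.resize(i,None,fx=4,fy=4,interpolation=cv2.INTER_CUBIC)},'w7.png')
E
```

```text
time: 13.45
tool_pos: [626.9, 105.6, 282.4]
ee_rot: [2.4, 2.027, 0.0]
contact_force: [-0.1, 0.4, -0.0]
gripper_width: 0.332
finger_force: 50.5
t 13.45 grasp [627.  105.5 127.4] yaxis -0.168 F [-0.1  0.4 -0. ] w 28.2 ff 50.5 tilt [ 0.0002 -0.0002]
shift [ 0.0045 -0.0022  0.0012] turn [ 0.0001  0.0001 -0.0011] q7 -0.7
shift [ 0.0045 -0.0022  0.0012] turn [ 1.0000e-04 -2.0000e-04  1.5697e+00] q7 -0.7
```

View pics/w7.png

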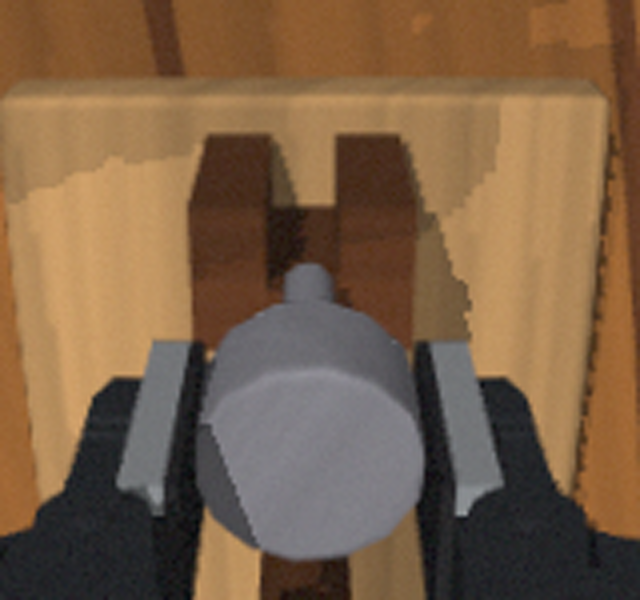

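Slot at z=60 is centred on crop u≈302; the shank tip is at u≈308, about 1 mm to the right, and centred along y. I'll correct by -1 mm and lower.

```bash
python3 -m crank '0.9 0 -0.003 0 0 0 0;0.9 0 -0.003 0.03 0 0 0;0.9 0 -0.003 0.06 0 0 0;0.9 0 -0.003 0.09 0 0 0;0.9 0 -0.003 0.12 0 0 0;0.9 0 -0.003 0.14 0 0 0;0.9 0 -0.003 0.15 0 0 0;0.9 0 -0.003 0.15 0 0 0'; python3 -c "
from h import *
st()"
```

```text
time: 14.3
tool_pos: [625.7, 106.4, 236.7]
ee_rot: [-2.399, -2.028, 0.001]
contact_force: [0.1, 0.2, -1.1]
gripper_width: 0.332
finger_force: 50.5
t 14.3 grasp [625.6 106.4  81.7] yaxis -0.167 F [ 0.1  0.2 -1.1] w 28.2 ff 50.5 tilt [-0.0009 -0.0001]
```

```bash
python3 -m crank '0.9 0 0 0.005 0 0 0;0.9 0 0 0.005 0 0 0;0.9 0 0 0.005 0 0 0'|grep -E 'pos|contact'; python3 -m crank '0.9 0 0 0.003 0 0 0;0.9 0 0 0.003 0 0 0;0.9 0 0 0.003 0 0 0'|grep -E 'pos|contact'
```

```text
tool_pos: [625.9, 106.4, 236.1]
contact_force: [0.9, -0.3, 0.6]
tool_pos: [625.8, 106.3, 235.0]
contact_force: [0.8, -0.9, -2.2]
```

```bash
python3 -m crank '0.6 0 0 0 0 0 0;0.5 0 0 0 0 0 0;0.4 0 0 0 0 0 0;0.4 0 0 0 0 0 0;0.3 0 0 0 0 0 0;0.2 0 0 0 0 0 0;0 0 0 -0.03 0 0 0;0 0 0 -0.15 0 0 0;0 0 0 -0.3 0 0 0;0 0 0 -0.4 0 0 0'; python3 - <<'E'
from h import *
st(); look((('pin',76,84,626,107,22),),'w8.png')
c=load('wrist'); i=c['image'][150:300,180:340]
P=pts(c,True); v=P[c['range_z']>0]; m=v[(v[:,2]>76)&(v[:,2]<84)&(np.hypot(v[:,0]-626,v[:,1]-107)<22)]
print(np.linalg.lstsq(np.c_[m[:,:2],np.ones(len(m))],m[:,2],rcond=None)[0],np.median(m[:,2]))
E
```

```text
time: 15.9
tool_pos: [626.1, 106.9, 358.7]
ee_rot: [2.397, 2.028, 0.005]
contact_force: [0.4, 0.5, 0.1]
gripper_width: 1.002
finger_force: 0.0
t 15.9 grasp [626.7 107.  203.7] yaxis -0.167 F [0.4 0.5 0.1] w 85.1 ff 0.0 tilt [0.0037 0.001 ]
pin 834 mean [624.1 109.6  79.1] circ [624.1 109. ] 14.8 rect [623.9 109. ] [29.  28.4] 81.6
[ 5.40568426e-04 -1.42918568e-02  8.03327137e+01] 79.1521243871313
```

View pics/w8.png

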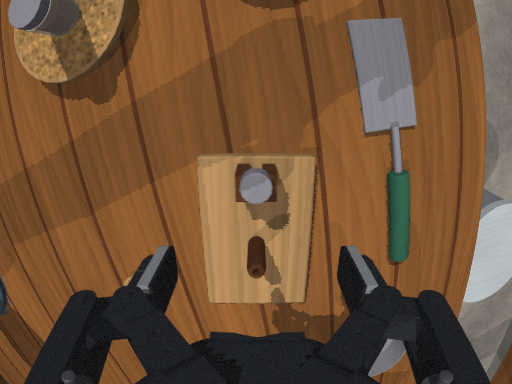

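```bash
python3 - <<'E'
from h import *
c=load('wrist'); P=pts(c,True); s=ctrl.read_state(); T=R.from_rotvec(s['ee_rot']).as_matrix()
Q=(P-s['tool_pos'])@T
for u0,u1 in((140,180),(335,385)):
    w=Q[240:300,u0:u1].reshape(-1,3); w=w[(w[:,2]>100)&(w[:,2]<180)]; 
    print(len(w),'zmax',np.percentile(w[:,2],[50,95,99,100]).round(1),'y',np.percentile(w[:,1],[1,50,99]).round(1),'x',np.percentile(w[:,0],[1,99]).round(1))
plan(437,-43,170)
E
```

```text
1725 zmax [144.4 161.4 164.4 166.4] y [-59.2 -46.9 -45.9] x [-10.   12.1]
1997 zmax [142.8 161.6 164.7 166.8] y [38.4 39.9 52.2] x [-10.3  12.8]
shift [-0.6009 -0.5433  0.1201] turn [ 0.0057 -0.0022  0.    ] q7 -0.66
shift [-0.6009 -0.5433  0.1201] turn [ 0.0034  0.0089 -1.5708] q7 -0.66
```

```bash
python3 -m crank '0 -0.6 -0.543 0.05 0 0 0;0 -0.6 -0.543 0.05 0 0 0;0 -0.6 -0.543 0.05 0 0 0;0 -0.6 -0.543 0.05 0 0 0;0 -0.6 -0.543 0.05 0 0 0;0 -0.6 -0.543 0.05 0 0 0;0 -0.6 -0.543 0.05 0 0 0;0 -0.6 -0.543 0.05 0 0 0;0 -0.6 -0.543 0.05 0 0 0' >/dev/null; cat >> h.py <<'E'
def ring(n,x,y,zmax=15,r=45,name=None):
    c=cap('wrist'); P=pts(c,True); v=P[c['range_z']>0]
    if name: save(c,name)
    m=v[(v[:,2]>zmax-6)&(v[:,2]<zmax)&(np.hypot(v[:,0]-x,v[:,1]-y)<r)]
    if len(m)<20: return print(n,'few')
    e=cv2.minEnclosingCircle(m[:,:2].astype(np.float32)); a=cv2.minAreaRect(m[:,:2].astype(np.float32))
    T=R.from_rotvec(ctrl.read_state()['ee_rot']).as_matrix(); k=(T@np.array([-1,2.2,0]))[:2]
    print(n,len(m),'circ',np.round(e[0]+k,1),round(e[1],1),'rect',np.round(a[0]+k,1),np.round(a[1],1),'z',np.median(m[:,2]).round(1)); return np.array(e[0])+k
E
python3 - <<'E'
from h import *
st(); p=ring('r62',437,-43); plan(p[0],p[1],17,-0.167)
E
```

```text
t 16.85 grasp [436.5 -42.9 185.3] yaxis -0.165 F [-0.6  0.2  0.5] w 85.0 ff 0.0 tilt [0.0013 0.0007]
r62 2106 circ [436.9 -43.3] 30.8 rect [437.2 -43.1] [60.3 59.3] z 11.1
shift [-0.0007  0.0022  0.5604] turn [ 0.0004 -0.0004  0.001 ] q7 -0.32
shift [-0.0007  0.0022  0.5604] turn [ 7.0000e-04  6.0000e-04 -1.5698e+00] q7 -0.32
```

```bash
python3 -m crank '0 0 0.002 0.1 0 0 0;0 0 0.002 0.2 0 0 0;0 0 0.002 0.3 0 0 0;0 0 0.002 0.4 0 0 0;0 0 0.002 0.5 0 0 0;0 0 0.002 0.54 0 0 0;0 0 0.002 0.56 0 0 0;0 0 0.002 0.56 0 0 0;0 0 0.002 0.56 0 0 0' && python3 -m crank '0.1 0 0 0 0 0 0;0.2 0 0 0 0 0 0;0.4 0 0 0 0 0 0;0.5 0 0 0 0 0 0;0.5 0 0 0 0 0 0;0.5 0 0 0 0 0 0' 40; python3 -c "
from h import *
st()"
```

```text
time: 17.8
tool_pos: [436.5, -43.9, 172.8]
ee_rot: [2.398, 2.028, 0.002]
contact_force: [-0.1, 0.3, 0.5]
gripper_width: 1.001
finger_force: 0.0
time: 18.4
tool_pos: [436.1, -44.1, 173.2]
ee_rot: [2.398, 2.026, 0.0]
contact_force: [-3.0, 0.6, 13.5]
gripper_width: 0.686
finger_force: 39.7
t 18.4 grasp [436.3 -44.3  18.2] yaxis -0.168 F [-3.   0.6 13.5] w 58.3 ff 39.7 tilt [ 0.0012 -0.0012]
```

```bash
python3 -m crank '0.5 0 0 -0.05 0 0 0;0.5 0 0 -0.15 0 0 0;0.5 0 0 -0.25 0 0 0;0.5 0 0 -0.35 0 0 0;0.5 0 0 -0.45 0 0 0;0.5 0 0 -0.5 0 0 0;0.5 0 0 -0.5 0 0 0;0.5 0 0 -0.5 0 0 0'; cat >> h.py <<'E'
def held(name=None,rad=35):
    "points of held ring in tool frame"
    c=cap('wrist'); P=pts(c,True); s=ctrl.read_state(); T=R.from_rotvec(s['ee_rot']).as_matrix(); Q=(P-s['tool_pos'])@T
    if name: save({'image':cv2.resize(c['image'][150:384,120:400],None,fx=2.5,fy=2.5,interpolation=cv2.INTER_CUBIC)},name)
    rgb=c['image'].astype(int); wood=(rgb[...,0]-rgb[...,2]>35)
    q=Q[wood&(Q[...,2]>135)&(Q[...,2]<185)&(np.hypot(Q[...,0],Q[...,1])<rad+8)]
    z=np.median(q[:,2]); top=q[abs(q[:,2]-np.percentile(q[:,2],15))<2.5]
    e=cv2.minEnclosingCircle(top[:,:2].astype(np.float32)); A=np.linalg.lstsq(np.c_[top[:,:2],np.ones(len(top))],top[:,2],rcond=None)[0]
    print('held n',len(q),len(top),'top z',np.median(top[:,2]).round(1),'circ',np.round(np.array(e[0])+[-1,2.8],1),round(e[1],1),'slope',A[:2].round(3))
E
python3 - <<'E'
from h import *
st(); held('w9.png')
plan(612,21.4,150,-0.167)
E
```

```text
time: 19.2
tool_pos: [435.4, -44.3, 321.7]
ee_rot: [2.399, 2.028, -0.001]
contact_force: [0.1, 0.7, -0.2]
gripper_width: 0.679
finger_force: 43.0
t 19.2 grasp [435.4 -44.4 166.7] yaxis -0.167 F [ 0.1  0.7 -0.2] w 57.7 ff 43.0 tilt [-0.0001 -0.0006]
held n 8695 7596 top z 161.6 circ [7.1 1.5] 40.5 slope [0.004 0.001]
shift [0.3141 0.5446 0.0528] turn [-0.0007  0.0002 -0.0001] q7 -0.36
shift [0.3141 0.5446 0.0528] turn [3.0000e-04 1.2000e-03 1.5707e+00] q7 -0.36
```

View pics/w9.png

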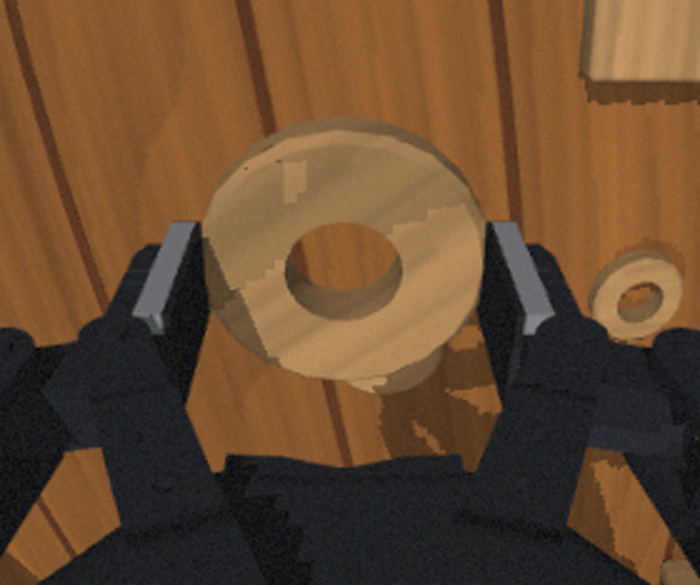

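```bash
cat >> h.py <<'E'
def held2(D,fresh=True):
    "centre of held ring in the tool frame: circle fit with known outer D, hole 24.5"
    c=cap('wrist') if fresh else load('wrist'); P=pts(c,True); s=ctrl.read_state(); T=R.from_rotvec(s['ee_rot']).as_matrix(); Q=(P-s['tool_pos'])@T
    q=Q[190:330,150:370].reshape(-1,3); q=q[(q[:,2]>150)&(q[:,2]<172)&(abs(q[:,1]+2.8)<D/2-1)&(abs(q[:,0])<45)]
    h=np.histogram(q[:,2],np.arange(150,173,1)); z=h[1][h[0].argmax()]+.5; t=q[abs(q[:,2]-z)<2]
    best=max(((((r<D/2)&(r>12.25)).sum()-((r>D/2)|(r<12.25)).sum()*2,x,y) for x in np.arange(-12,14,.5) for y in np.arange(-7,3,.5) for r in [np.hypot(t[:,0]-x,t[:,1]-y)]))
    A=np.linalg.lstsq(np.c_[t[:,:2],np.ones(len(t))],t[:,2],rcond=None)[0]
    print('top z',z,'n',len(t),'score',best[0],'centre corrected',best[1]-1,best[2]+2.8,'slope',A[:2].round(3))
E
python3 - <<'E'
from h import *
held2(62,False)
c=load('wrist');P=pts(c,True); s=ctrl.read_state(); T=R.from_rotvec(s['ee_rot']).as_matrix()
Q=(P-s['tool_pos'])@T
for v in range(196,312,6): print(v,Q[v,257].round(1),end=' ')
E
```

```text
top z 161.5 n 7613 score 7220 centre corrected 1.5 1.2999999999999998 slope [0.004 0.001]
196 [ 32.9  -1.2 171.9] 202 [ 32.9  -1.2 163.5] 208 [ 30.6  -1.2 161.4] 214 [ 27.6  -1.2 161.4] 220 [ 24.2  -1.2 161.7] 226 [ 21.   -1.2 161.7] 232 [ 17.9  -1.2 161.4] 238 [ 14.9  -1.2 160.7] 244 [-79.3  -1.1 322.2] 250 [-87.5  -1.1 322.7] 256 [-95.5  -1.1 322.8] 262 [-102.9   -1.1  321.5] 268 [ -9.9  -1.2 170.9] 274 [-10.6  -1.2 166.1] 280 [-12.2  -1.2 162.6] 286 [-15.8  -1.2 161.9] 292 [-20.   -1.2 161.8] 298 [-23.7  -1.2 161. ] 304 [-167.1   -1.1  321.3] 310 [-177.    -1.1  320.6]
```

```bash
python3 -m crank '0.5 0.08 0.14 0 0 0 0;0.5 0.16 0.28 0 0 0 0;0.5 0.24 0.42 0 0 0 0;0.5 0.3 0.53 0 0 0 0;0.5 0.309 0.544 0 0 0 0;0.5 0.309 0.544 0.08 0 0 0;0.5 0.309 0.544 0.15 0 0 0;0.5 0.309 0.544 0.18 0 0 0;0.5 0.309 0.544 0.18 0 0 0;0.5 0.309 0.544 0.18 0 0 0'; python3 - <<'E'
from h import *
st(); c=cap('wrist'); save({'image':cv2.resize(c['image'][180:310,180:340],None,fx=4,fy=4,interpolation=cv2.INTER_CUBIC)},'w10.png')
plan(611.7,20,110,-0.167)
E
```

```text
time: 20.25
tool_pos: [612.1, 20.2, 268.1]
ee_rot: [-2.399, -2.028, 0.0]
contact_force: [0.2, 0.6, -0.5]
gripper_width: 0.675
finger_force: 43.0
t 20.25 grasp [612.1  20.2 113.1] yaxis -0.167 F [ 0.2  0.6 -0.5] w 57.3 ff 43.0 tilt [-0.  0.]
shift [-0.001  -0.0021  0.0123] turn [ 0.0006 -0.0001 -0.    ] q7 -0.59
shift [-0.001  -0.0021  0.0123] turn [-2.0000e-04 -9.0000e-04  1.5708e+00] q7 -0.59
```

View pics/w10.png

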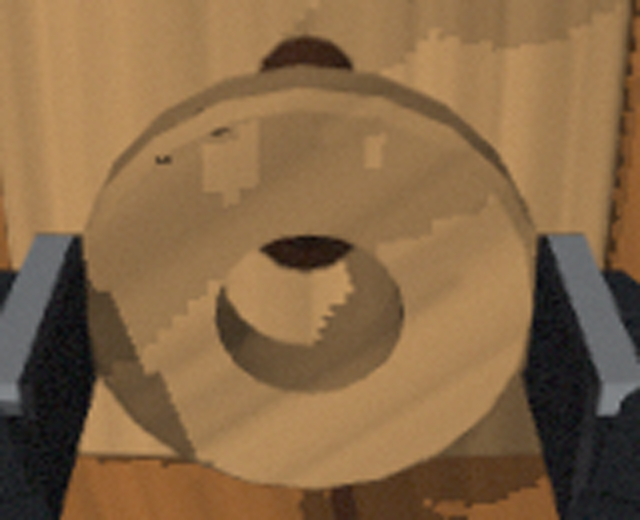

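```bash
python3 - <<'E'
from h import *
c=load('wrist'); s=ctrl.read_state(); T=R.from_rotvec(s['ee_rot']).as_matrix()
for n,p in dict(near=(1.8-8,-1.5,188.1),far=(9.8,-1.5,188.1),nearm2=(1.8-10,-1.5,188.1),hc=(1.8,-1.5,161.5),hfar=(14,-1.5,161.5),hnear=(-10.5,-1.5,161.5)).items():
    print(n,(proj(c,T@np.array(p)+s['tool_pos'])-[180,180])*4)
E
```

```text
near [312. 272.]
far [312.4 176.8]
nearm2 [312.  283.6]
hc [312.4 322. ]
hfar [312.8 238.8]
hnear [312.4 398.8]
```

Through the hole the post is centred along x (near edge v=270, predicted 272) and about 0.6 mm to the left. I'll lower with a small correction.

```bash
python3 -m crank '0.5 0 -0.002 0 0 0 0;0.5 0 -0.002 0.04 0 0 0;0.5 0 -0.002 0.07 0 0 0;0.5 0 -0.002 0.1 0 0 0;0.5 0 -0.002 0.1 0 0 0'|grep -E 'pos|contact'; python3 -m crank '0.5 0 0 0.04 0 0 0;0.5 0 0 0.07 0 0 0;0.5 0 0 0.1 0 0 0;0.5 0 0 0.13 0 0 0;0.5 0 0 0.145 0 0 0;0.5 0 0 0.15 0 0 0;0.5 0 0 0.15 0 0 0'; python3 -c "
from h import *
st()"
```

```text
tool_pos: [610.9, 20.0, 235.9]
contact_force: [-0.4, -0.8, -0.1]
time: 21.5
tool_pos: [611.6, 20.3, 192.8]
ee_rot: [-2.399, -2.028, 0.0]
contact_force: [-1.0, -0.5, -1.0]
gripper_width: 0.681
finger_force: 43.0
t 21.5 grasp [611.6  20.3  37.8] yaxis -0.167 F [-1.  -0.5 -1. ] w 57.9 ff 43.0 tilt [-0.0001  0.    ]
```

```bash
python3 -m crank '0.3 0 0 0 0 0 0;0.2 0 0 0 0 0 0;0.1 0 0 0 0 0 0;0 0 0 0 0 0 0;0 0 0 0 0 0 0;0 0 0 -0.1 0 0 0;0 0 0 -0.25 0 0 0;0 0 0 -0.4 0 0 0;0 0 0 -0.48 0 0 0;0 0 0 -0.48 0 0 0'|grep -E 'pos|contact|width'; python3 - <<'E'
from h import *
st(); ring('62home',612,21,33,r=38); plan(432.5,-183.3,170)
E
```

```text
tool_pos: [612.7, 20.9, 341.5]
contact_force: [0.4, -0.5, -0.0]
gripper_width: 0.999
t 22.5 grasp [614.   21.  186.5] yaxis -0.167 F [ 0.4 -0.5 -0. ] w 84.9 ff 0.0 tilt [0.0086 0.0003]
62home 2036 circ [612.6  21.3] 30.8 rect [612.5  21.4] [60.4 60. ] z 29.2
shift [-0.7693 -0.4769  0.0442] turn [ 0.0021 -0.0002  0.    ] q7 -0.54
shift [-0.7693 -0.4769  0.0442] turn [ 4.0000e-04  3.2000e-03 -1.5708e+00] q7 -0.54
```

```bash
python3 -m crank '0 -0.77 -0.477 0.04 0 0 0;0 -0.77 -0.477 0.04 0 0 0;0 -0.77 -0.477 0.04 0 0 0;0 -0.77 -0.477 0.04 0 0 0;0 -0.77 -0.477 0.04 0 0 0;0 -0.77 -0.477 0.04 0 0 0;0 -0.77 -0.477 0.04 0 0 0;0 -0.77 -0.477 0.04 0 0 0;0 -0.77 -0.477 0.04 0 0 0;0 -0.77 -0.477 0.04 0 0 0' >/dev/null; python3 - <<'E'
from h import *
st(); p=ring('r55',432.5,-183); 
if p is not None: plan(p[0],p[1],17,-0.167)
ring('r34',418,-301)
E
```

```text
t 23.55 grasp [ 432.9 -182.4  169.7] yaxis -0.164 F [ 0.  -0.7 -0.1] w 85.2 ff 0.0 tilt [0.0003 0.0008]
r55 1745 circ [ 432.5 -183.2] 27.2 rect [ 432.4 -183.1] [53.5 53.2] z 11.1
shift [-0.0024 -0.0009  0.5093] turn [ 0.0001 -0.0003  0.0013] q7 -0.06
shift [-0.0024 -0.0009  0.5093] turn [ 5.0000e-04  1.0000e-04 -1.5695e+00] q7 -0.06
r34 279 circ [ 414.7 -301.4] 16.9 rect [ 414.4 -300.7] [32.3 32.4] z 11.0
```

```bash
python3 -m crank '0 -0.002 0 0.1 0 0 0;0 -0.002 0 0.2 0 0 0;0 -0.002 0 0.3 0 0 0;0 -0.002 0 0.4 0 0 0;0 -0.002 0 0.47 0 0 0;0 -0.002 0 0.506 0 0 0;0 -0.002 0 0.506 0 0 0;0 -0.002 0 0.506 0 0 0' |grep -E 'pos|contact' && python3 -m crank '0.1 0 0 0 0 0 0;0.25 0 0 0 0 0 0;0.5 0 0 0 0 0 0;0.6 0 0 0 0 0 0;0.6 0 0 0 0 0 0;0.6 0 0 0 0 0 0;0.6 0 0 0 0 0 0' 40; python3 -c "
from h import *
st()"; python3 -m crank '0.6 0 0 -0.05 0 0 0;0.6 0 0 -0.15 0 0 0;0.6 0 0 -0.25 0 0 0;0.6 0 0 -0.35 0 0 0;0.6 0 0 -0.45 0 0 0;0.6 0 0 -0.45 0 0 0;0.6 0 0 -0.45 0 0 0;0.6 0 0 -0.45 0 0 0'; python3 - <<'E'
from h import *
st(); held2(55); plan(611.7,20.3,150,-0.167)
E
```

```text
tool_pos: [432.6, -184.1, 173.7]
contact_force: [-0.4, 0.0, -0.2]
time: 25.15
tool_pos: [432.3, -184.5, 174.2]
ee_rot: [2.398, 2.027, 0.0]
contact_force: [-1.5, 1.2, 7.2]
gripper_width: 0.604
finger_force: 40.7
t 25.15 grasp [ 432.5 -184.7   19.2] yaxis -0.167 F [-1.5  1.2  7.2] w 51.4 ff 40.7 tilt [ 0.0013 -0.0011]
time: 25.95
tool_pos: [431.3, -184.3, 307.2]
ee_rot: [-2.398, -2.027, 0.002]
contact_force: [-1.0, -0.1, -1.0]
gripper_width: 0.6
finger_force: 42.4
t 25.95 grasp [ 431.  -184.2  152.2] yaxis -0.167 F [-1.  -0.1 -1. ] w 51.0 ff 42.4 tilt [-0.0019  0.0005]
top z 162.5 n 5597 score 5219 centre corrected 1.5 1.2999999999999998 slope [0.004 0.004]
shift [0.7724 0.4794 0.006 ] turn [-0.0012 -0.0003 -0.    ] q7 -0.09
shift [0.7724 0.4794 0.006 ] turn [-4.0000e-04  1.8000e-03  1.5708e+00] q7 -0.09
```

```bash
python3 -m crank '0.6 0.1 0.06 0 0 0 0;0.6 0.22 0.135 0 0 0 0;0.6 0.34 0.21 0 0 0 0;0.6 0.46 0.285 0 0 0 0;0.6 0.58 0.36 0 0 0 0;0.6 0.68 0.42 0 0 0 0;0.6 0.75 0.465 0 0 0 0;0.6 0.772 0.479 0 0 0 0;0.6 0.772 0.479 0.05 0 0 0;0.6 0.772 0.479 0.1 0 0 0'>/dev/null; python3 -m crank '0.6 0 0 0 0 0 0;0.6 0 0 0 0 0 0;0.6 0 0 0 0 0 0'>/dev/null; python3 - <<'E'
from h import *
st(); c=cap('wrist'); save({'image':cv2.resize(c['image'][180:310,180:340],None,fx=4,fy=4,interpolation=cv2.INTER_CUBIC)},'w11.png')
plan(611.6,20.3,51,-0.167)
s=ctrl.read_state(); T=R.from_rotvec(s['ee_rot']).as_matrix(); zt=s['tool_pos'][2]-80
for n,p in dict(near=(2-8,-1.5,zt),hfar=(14.2,-1.5,162.5),hnear=(-10.3,-1.5,162.5)).items(): print(n,(proj(c,T@np.array(p)+s['tool_pos'])-[180,180])*4)
E
```

```text
t 27.3 grasp [612.1  19.3 123.4] yaxis -0.168 F [ 0.7  0.2 -0.7] w 51.1 ff 42.4 tilt [ 0.0004 -0.0004]
shift [ 0.0021 -0.0025  0.242 ] turn [ 0.0005  0.     -0.0005] q7 -0.59
shift [ 0.0021 -0.0025  0.242 ] turn [ 1.0000e-04 -7.0000e-04  1.5703e+00] q7 -0.59
near [310.  236.4]
hfar [310.4 231.6]
hnear [310.4 391.2]
```

View pics/w11.png

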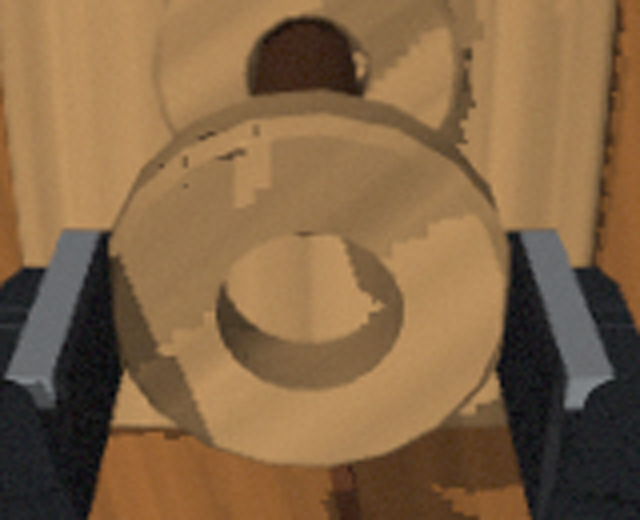

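Near edge at v≈235 (predicted 236): aligned along x, post about 0.7 mm to the left at u≈305. I'll lower.

```bash
python3 -m crank '0.6 0.001 -0.0025 0 0 0 0;0.6 0.001 -0.0025 0.04 0 0 0;0.6 0.001 -0.0025 0.08 0 0 0;0.6 0.001 -0.0025 0.12 0 0 0;0.6 0.001 -0.0025 0.12 0 0 0'|grep -E 'pos|contact'; python3 -m crank '0.6 0 0 0.04 0 0 0;0.6 0 0 0.07 0 0 0;0.6 0 0 0.1 0 0 0;0.6 0 0 0.12 0 0 0;0.6 0 0 0.12 0 0 0;0.6 0 0 0.12 0 0 0'|grep -E 'pos|contact'; python3 -m crank '0.3 0 0 0 0 0 0;0.2 0 0 0 0 0 0;0.1 0 0 0 0 0 0;0 0 0 0 0 0 0;0 0 0 0 0 0 0;0 0 0 -0.1 0 0 0;0 0 0 -0.25 0 0 0;0 0 0 -0.4 0 0 0;0 0 0 -0.43 0 0 0;0 0 0 -0.43 0 0 0'|grep -E 'pos|contact|width'; python3 - <<'E'
from h import *
st(); ring('55home',612,21,45,r=34); plan(558,-181,170); c=load('wrist'); print(c['image'].shape)
E
```

```text
tool_pos: [610.5, 20.3, 239.4]
contact_force: [-0.8, 0.4, -0.6]
tool_pos: [611.6, 20.6, 206.1]
contact_force: [0.7, -0.6, 0.1]
tool_pos: [611.9, 20.8, 337.3]
contact_force: [-0.1, -0.8, -0.1]
gripper_width: 1.001
t 29.45 grasp [612.6  20.8 182.3] yaxis -0.167 F [-0.1 -0.8 -0.1] w 85.1 ff 0.0 tilt [ 0.0044 -0.0002]
55home 1724 circ [611.7  22.2] 27.5 rect [612.2  22. ] [53.  53.7] z 41.1
shift [-0.6917 -0.0633  0.0342] turn [ 0.0003  0.0002 -0.    ] q7 -0.55
shift [-0.6917 -0.0633  0.0342] turn [ 4.0000e-04 -5.0000e-04  1.5708e+00] q7 -0.55
(384, 512, 3)
```

Ring55 is home (top 41.1, against 42 nominal; the bias matches ring62). Next is ring48.

```bash
python3 -m crank '0 -0.69 -0.063 0.03 0 0 0;0 -0.69 -0.063 0.03 0 0 0;0 -0.69 -0.063 0.03 0 0 0;0 -0.69 -0.063 0.03 0 0 0;0 -0.69 -0.063 0.03 0 0 0;0 -0.69 -0.063 0.03 0 0 0;0 -0.69 -0.063 0.03 0 0 0;0 -0.69 -0.063 0.03 0 0 0' >/dev/null; python3 - <<'E'
from h import *
st(); p=ring('r48',557,-181); 
if p is not None: plan(p[0],p[1],19,-0.167)
E
```

```text
t 30.3 grasp [ 558.8 -177.8  170.6] yaxis -0.163 F [-0.2  0.8 -0.1] w 84.8 ff 0.0 tilt [-0.0005  0.0014]
r48 1205 circ [ 556.8 -180.9] 23.8 rect [ 557.  -180.9] [46.9 45.6] z 11.1
shift [-0.0108 -0.0054  0.5062] turn [-0.0002 -0.0005  0.0019] q7 -0.2
shift [-0.0108 -0.0054  0.5062] turn [ 8.0000e-04 -2.0000e-04 -1.5689e+00] q7 -0.2
```

```bash
python3 -m crank '0 -0.008 -0.005 0.1 0 0 0;0 -0.008 -0.005 0.2 0 0 0;0 -0.008 -0.005 0.3 0 0 0;0 -0.008 -0.005 0.4 0 0 0;0 -0.008 -0.005 0.47 0 0 0;0 -0.008 -0.005 0.506 0 0 0;0 -0.008 -0.005 0.506 0 0 0;0 -0.008 -0.005 0.506 0 0 0' |grep -E 'pos|contact' && python3 -m crank '0.1 0 0 0 0 0 0;0.3 0 0 0 0 0 0;0.5 0 0 0 0 0 0;0.65 0 0 0 0 0 0;0.65 0 0 0 0 0 0;0.65 0 0 0 0 0 0;0.65 0 0 0 0 0 0' 40|grep -E 'pos|contact|width|fing'; python3 -m crank '0.65 0 0 -0.05 0 0 0;0.65 0 0 -0.15 0 0 0;0.65 0 0 -0.25 0 0 0;0.65 0 0 -0.35 0 0 0;0.65 0 0 -0.45 0 0 0;0.65 0 0 -0.45 0 0 0;0.65 0 0 -0.45 0 0 0;0.65 0 0 -0.45 0 0 0'|grep width; python3 - <<'E'
from h import *
st(); held2(48); plan(611.6,20.3,150,-0.167)
E
```

```text
tool_pos: [557.3, -181.9, 175.1]
contact_force: [0.5, -0.8, 0.8]
tool_pos: [556.8, -182.6, 175.5]
contact_force: [-1.1, -0.5, 7.1]
gripper_width: 0.518
finger_force: 40.1
gripper_width: 0.517
t 32.65 grasp [ 555.7 -182.5  153.7] yaxis -0.167 F [-0.7  0.7 -0.1] w 44.0 ff 41.0 tilt [-0.0015  0.0002]
top z 163.5 n 3819 score 3432 centre corrected 2.0 1.2999999999999998 slope [ 0.005 -0.   ]
shift [0.6977 0.0704 0.0111] turn [-0.0011 -0.0001 -0.    ] q7 -0.21
shift [0.6977 0.0704 0.0111] turn [-1.0000e-04  1.7000e-03  1.5708e+00] q7 -0.21
```

```bash
python3 -m crank '0.65 0.1 0.01 0 0 0 0;0.65 0.23 0.023 0 0 0 0;0.65 0.36 0.036 0 0 0 0;0.65 0.49 0.049 0 0 0 0;0.65 0.6 0.06 0 0 0 0;0.65 0.67 0.067 0 0 0 0;0.65 0.696 0.069 0 0 0 0;0.65 0.696 0.069 0 0 0 0;0.65 0.696 0.069 0.05 0 0 0;0.65 0.696 0.069 0.1 0 0 0'>/dev/null; python3 -m crank '0.65 0 0 0 0 0 0;0.65 0 0 0 0 0 0;0.65 0 0 0 0 0 0'>/dev/null; python3 - <<'E'
from h import *
st(); c=cap('wrist')
plan(611.6,19.9,63.5,-0.167)
P=pts(c,True); s=ctrl.read_state(); T=R.from_rotvec(s['ee_rot']).as_matrix(); Q=(P-s['tool_pos'])@T
# ring hole / post top in raw tool frame
zt=s['tool_pos'][2]-80; m=Q[(abs(Q[...,2]-zt)<3)&(np.hypot(Q[...,0]-2,Q[...,1]+1.5)<14)]; print('post pts',len(m),m.min(0) if len(m) else '',m.max(0) if len(m) else '')
E
```

```text
t 34.0 grasp [611.9  19.5 124.5] yaxis -0.168 F [-0.1  0.6  0.2] w 44.2 ff 41.0 tilt [ 0.0005 -0.    ]
shift [ 0.0005 -0.0012  0.2041] turn [ 0.0004 -0.0001 -0.0002] q7 -0.59
shift [ 0.0005 -0.0012  0.2041] turn [-1.0000e-04 -7.0000e-04  1.5706e+00] q7 -0.59
post pts 16 [ -6.70556442  -5.00524033 199.48146169] [-4.16369376e+00  1.28297766e-01  2.01522927e+02]
```

```bash
python3 -m crank '0.65 0 -0.002 0 0 0 0;0.65 0 -0.002 0.04 0 0 0;0.65 0 -0.002 0.08 0 0 0;0.65 0 -0.002 0.11 0 0 0;0.65 0 -0.002 0.11 0 0 0'|grep -E 'pos|contact'; python3 -m crank '0.65 0 0 0.03 0 0 0;0.65 0 0 0.06 0 0 0;0.65 0 0 0.085 0 0 0;0.65 0 0 0.094 0 0 0;0.65 0 0 0.094 0 0 0;0.65 0 0 0.094 0 0 0'|grep -E 'pos|contact'; python3 -m crank '0.4 0 0 0 0 0 0;0.3 0 0 0 0 0 0;0.2 0 0 0 0 0 0;0 0 0 0 0 0 0;0 0 0 0 0 0 0;0 0 0 -0.1 0 0 0;0 0 0 -0.25 0 0 0;0 0 0 -0.4 0 0 0;0 0 0 -0.4 0 0 0;0 0 0 -0.4 0 0 0'|grep -E 'pos|contact|width'; python3 - <<'E'
from h import *
st(); ring('48home',612,21,57,r=32); plan(416,-301.5,170)
E
```

```text
tool_pos: [610.3, 19.9, 244.1]
contact_force: [-0.0, -0.6, -0.3]
tool_pos: [611.2, 20.1, 218.1]
contact_force: [0.1, 0.1, -0.6]
tool_pos: [611.2, 20.1, 339.5]
contact_force: [-0.7, -0.6, -0.8]
gripper_width: 0.999
t 36.15 grasp [611.7  20.1 184.5] yaxis -0.167 F [-0.7 -0.6 -0.8] w 84.9 ff 0.0 tilt [ 0.0028 -0.0004]
48home 1351 circ [612.   21.9] 23.8 rect [611.9  22.2] [46.8 45.4] z 53.1
shift [-1.1643 -0.4618  0.0437] turn [-0.0001  0.0003  0.    ] q7 -0.55
shift [-1.1643 -0.4618  0.0437] turn [-5.0000e-04 -2.0000e-04 -1.5708e+00] q7 -0.55
```

Ring48 is home (53.1, against 54 nominal). Next is ring34.

```bash
python3 -m crank '0 -0.6 -0.24 0.02 0 0 0;0 -0.6 -0.24 0.02 0 0 0;0 -0.6 -0.24 0.02 0 0 0;0 -0.6 -0.24 0.02 0 0 0;0 -0.6 -0.24 0.02 0 0 0;0 -0.6 -0.24 0.02 0 0 0' >/dev/null;  python3 -m crank '0 -0.56 -0.22 0.02 0 0 0;0 -0.56 -0.22 0.02 0 0 0;0 -0.56 -0.22 0.02 0 0 0;0 -0.56 -0.22 0.02 0 0 0;0 -0.56 -0.22 0.02 0 0 0;0 -0.56 -0.22 0.02 0 0 0' >/dev/null; python3 - <<'E'
from h import *
st(); p=ring('r34',416,-301); 
if p is not None: plan(p[0],p[1],21.5,-0.167)
E
```

```text
t 37.4 grasp [ 418.  -299.   170.6] yaxis -0.166 F [0.1 0.2 0.8] w 84.7 ff 0.0 tilt [0.0001 0.0016]
r34 394 circ [ 414.1 -300.8] 16.8 rect [ 414.6 -300.9] [32.7 31.6] z 10.9
shift [-0.011  -0.0132  0.4976] turn [ 0.0001 -0.0008  0.0017] q7 0.15
shift [-0.011  -0.0132  0.4976] turn [ 1.2000e-03  2.0000e-04 -1.5691e+00] q7 0.15
```

```bash
python3 -m crank '0 -0.008 -0.012 0.1 0 0 0;0 -0.008 -0.012 0.2 0 0 0;0 -0.008 -0.012 0.3 0 0 0;0 -0.008 -0.012 0.4 0 0 0;0 -0.008 -0.012 0.47 0 0 0;0 -0.008 -0.012 0.498 0 0 0;0 -0.008 -0.012 0.498 0 0 0;0 -0.008 -0.012 0.498 0 0 0' |grep -E 'pos|contact' && python3 -m crank '0.2 0 0 0 0 0 0;0.4 0 0 0 0 0 0;0.6 0 0 0 0 0 0;0.8 0 0 0 0 0 0;0.8 0 0 0 0 0 0;0.8 0 0 0 0 0 0;0.8 0 0 0 0 0 0;0.8 0 0 0 0 0 0' 30|grep -E 'pos|contact|width|fing'; python3 -m crank '0.8 0 0 -0.05 0 0 0;0.8 0 0 -0.15 0 0 0;0.8 0 0 -0.25 0 0 0;0.8 0 0 -0.35 0 0 0;0.8 0 0 -0.45 0 0 0;0.8 0 0 -0.45 0 0 0;0.8 0 0 -0.45 0 0 0;0.8 0 0 -0.45 0 0 0'|grep width; python3 - <<'E'
from h import *
st(); held2(34); plan(611.5,20,160,-0.167)
E
```

```text
tool_pos: [414.3, -301.3, 177.5]
contact_force: [0.1, 0.2, -0.3]
tool_pos: [413.3, -302.2, 177.5]
contact_force: [-1.2, 1.1, 5.5]
gripper_width: 0.363
finger_force: 29.2
gripper_width: 0.367
t 39.85 grasp [ 412.4 -301.7  155.8] yaxis -0.167 F [-0.5  0.2  0.6] w 31.2 ff 29.8 tilt [-0.0016  0.0009]
top z 166.5 n 1349 score 791 centre corrected 2.0 1.2999999999999998 slope [ 0.006 -0.   ]
shift [ 1.168   0.4752 -0.0147] turn [-0.0011 -0.0005 -0.    ] q7 0.14
shift [ 1.168   0.4752 -0.0147] turn [-8.0000e-04  1.7000e-03  1.5708e+00] q7 0.14
```

```bash
python3 -m crank '0.8 0.1 0.04 0 0 0 0;0.8 0.23 0.09 0 0 0 0;0.8 0.36 0.15 0 0 0 0;0.8 0.49 0.2 0 0 0 0;0.8 0.57 0.23 0 0 0 0;0.8 0.6 0.245 0 0 0 0;0.8 0.6 0.245 0 0 0 0'>/dev/null; python3 -m crank '0.8 0.1 0.04 0 0 0 0;0.8 0.23 0.09 0 0 0 0;0.8 0.36 0.15 0 0 0 0;0.8 0.48 0.2 0 0 0 0;0.8 0.54 0.22 0 0 0 0;0.8 0.566 0.229 0 0 0 0;0.8 0.566 0.229 0 0 0 0;0.8 0.566 0.229 0.05 0 0 0;0.8 0.566 0.229 0.1 0 0 0;0.8 0.566 0.229 0.1 0 0 0'>/dev/null; python3 -m crank '0.8 0 0 0 0 0 0;0.8 0 0 0 0 0 0;0.8 0 0 0 0 0 0'>/dev/null; python3 - <<'E'
from h import *
st(); c=cap('wrist'); save({'image':cv2.resize(c['image'][180:310,180:340],None,fx=4,fy=4,interpolation=cv2.INTER_CUBIC)},'w12.png')
plan(611.6,19.9,78.5,-0.167); held2(34,False)
s=ctrl.read_state(); T=R.from_rotvec(s['ee_rot']).as_matrix(); zt=s['tool_pos'][2]-80
for n,p in dict(near=(3-8,-1.5,zt),far=(11,-1.5,zt),hfar=(15.2,-1.5,166.5),hnear=(-9.3,-1.5,166.5)).items(): print(n,(proj(c,T@np.array(p)+s['tool_pos'])-[180,180])*4)
E
```

```text
t 41.9 grasp [611.9  19.3 127.3] yaxis -0.167 F [-0.4 -0.1 -0.2] w 30.7 ff 29.8 tilt [ 0.0011 -0.    ]
shift [ 0.0016 -0.0009  0.1625] turn [ 0.0005 -0.0001 -0.    ] q7 -0.59
shift [ 0.0016 -0.0009  0.1625] turn [-1.0000e-04 -8.0000e-04  1.5708e+00] q7 -0.59
top z 166.5 n 1318 score 790 centre corrected 1.5 0.7999999999999998 slope [0.006 0.007]
near [308.8 220.8]
far [308.8 130. ]
hfar [308.8 210.4]
hnear [308.8 368.4]
```

View pics/w12.png

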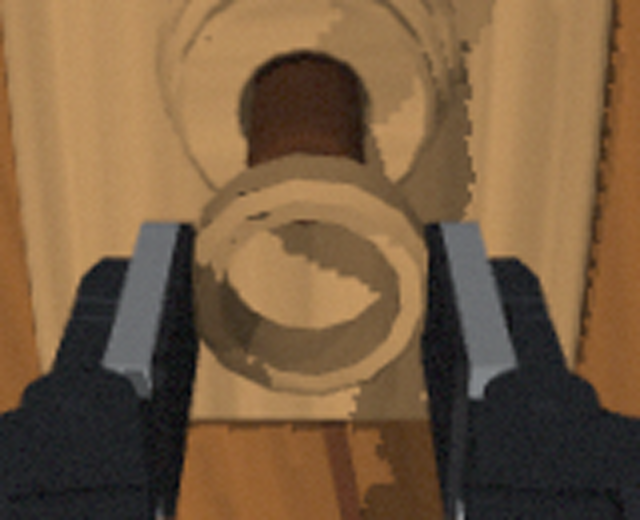

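Post sliver at (305,222), hole centre u≈312: about 1 mm left, and aligned along x. I'll correct and lower.

```bash
python3 -m crank '0.8 0 -0.003 0 0 0 0;0.8 0 -0.003 0.03 0 0 0;0.8 0 -0.003 0.06 0 0 0;0.8 0 -0.003 0.09 0 0 0;0.8 0 -0.003 0.1 0 0 0;0.8 0 -0.003 0.1 0 0 0'|grep -E 'pos|contact'; python3 -m crank '0.8 0 0 0.03 0 0 0;0.8 0 0 0.05 0 0 0;0.8 0 0 0.062 0 0 0;0.8 0 0 0.062 0 0 0;0.8 0 0 0.062 0 0 0'|grep -E 'pos|contact'; python3 -m crank '0.6 0 0 0 0 0 0;0.5 0 0 0 0 0 0;0.3 0 0 0 0 0 0;0 0 0 0 0 0 0;0 0 0 0 0 0 0;0 0 0 -0.1 0 0 0;0 0 0 -0.25 0 0 0;0 0 0 -0.36 0 0 0;0 0 0 -0.36 0 0 0;0 0 0 -0.36 0 0 0'|grep -E 'pos|contact|width'; python3 - <<'E'
from h import *
st(); ring('34home',612,21,69,r=26); ring('48',612,21,57,r=32); look((('pin',76,84,626,107,22),))
c=cap('scene'); save({'image':cv2.resize(c['image'][40:300,100:450],None,fx=2.2,fy=2.2)},'s13.png')
P=pts(c);v=P[c['range_z']>0]
m=v[(v[:,2]>95)&(v[:,2]<101)&(np.hypot(v[:,0]-438,v[:,1]-338)<40)]; print('jar',len(m),m.mean(0))
E
```

```text
tool_pos: [610.4, 19.5, 250.6]
contact_force: [-1.3, 1.1, -0.7]
tool_pos: [610.8, 19.5, 233.1]
contact_force: [-1.1, -0.1, 0.0]
tool_pos: [610.6, 19.5, 341.8]
contact_force: [-0.7, -0.4, 1.1]
gripper_width: 0.994
t 44.05 grasp [610.9  19.4 186.8] yaxis -0.167 F [-0.7 -0.4  1.1] w 84.5 ff 0.0 tilt [ 0.0015 -0.0004]
34home 537 circ [611.1  20.9] 16.8 rect [611.4  21.1] [32.5 32.5] z 64.9
48 859 circ [611.4  21.9] 23.9 rect [611.6  21.8] [46.9 46.1] z 53.0
pin 1150 mean [624.3 108.4  79.2] circ [624.3 108.5] 15.0 rect [624.1 108.3] [28.8 29.3] 3.9
jar 118 [441.80727225 331.83116106  97.81121989]
```

View pics/s13.png

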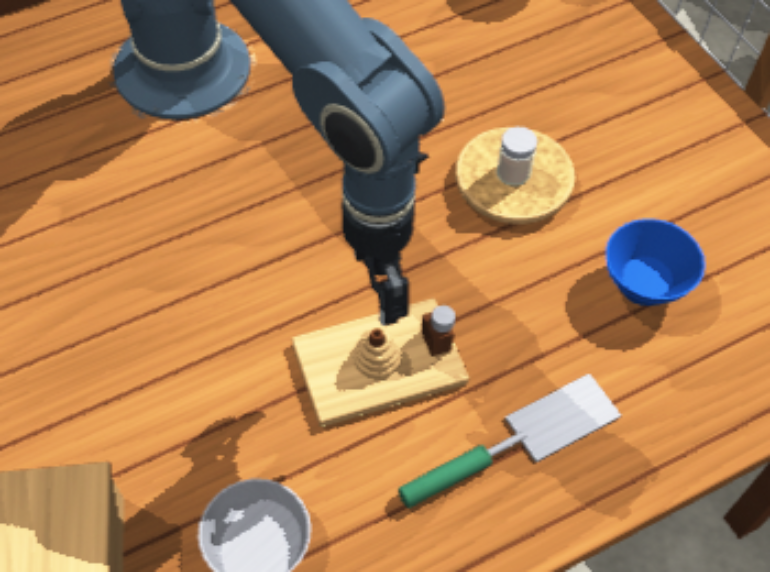

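The stack is complete with the pin in the notch at (441,317) and the jar on the turntable at (517,155). The bystanders haven't moved. Handing in.

```bash
python3 -c "
from bench import ctrl
print(ctrl.close_job())"
```

```text
the job is handed in; nothing more can be done
None
```

The job is handed in, but no verdict came back. My last measurements show the jar upright on the turntable, the pin hanging in the notch, and rings 62, 55, 48 and 34 home on the post in order (ring41 was absent), with the bystanders left where they were.

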